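# Get the water station ready

### The job

Get the break room's water station ready: take every stone drip tile from the black rack (slid out over its front edge, a tile can be gripped) and lay it flat across the wooden plank, side by side, centred on the plank and square to it. Then right every fallen carafe and stand it upright on the middle of a tile of its own, and last of all turn the ball valve's lever to half open, 45 degrees between shut and fully open. Leave the mug, jar and teaspoon where they are.

Things in the scene. Friction and masses are not known exactly. Their poses are not given: they have to be found in the camera images.
- rack: Black plastic tile rack, fixed: 225 mm deep (x) by 239 mm wide (y), deck top 60 mm above the table. Rails along x, 8 mm wide and 7 mm high, form three channels 69 mm wide, centred at y = -77, 0, +77 mm, open at both ends. Origin: middle of the front edge (facing the robot), at table height; x points to the back, z up. Nothing stands in front of it.
- plank: Wooden serving plank fixed on the table: 90 mm (its x, front to back) by 320 mm (its y) by 30 mm high. Origin: centre of its underside, at table height; z up.
- tile0: Grey stone drip tile, 150 (x) by 66 (y) by 6 mm, 90 g (all alike; one may be absent). Origin: centre of its underside, z up. It starts loose on the rack's deck, its x along the rack's, sunk between two rails that leave no room for fingers at its sides; near end 10 to 30 mm behind the front edge. Pushed at its far end it slides easily along the channel; it tips off once 75 mm overhangs.
- tile1: Grey stone drip tile, 150 (x) by 66 (y) by 6 mm, 90 g (all alike; one may be absent). Origin: centre of its underside, z up. It starts loose on the rack's deck, its x along the rack's, sunk between two rails that leave no room for fingers at its sides; near end 10 to 30 mm behind the front edge. Pushed at its far end it slides easily along the channel; it tips off once 75 mm overhangs.
- tile2: Grey stone drip tile, 150 (x) by 66 (y) by 6 mm, 90 g (all alike; one may be absent). Origin: centre of its underside, z up. It starts loose on the rack's deck, its x along the rack's, sunk between two rails that leave no room for fingers at its sides; near end 10 to 30 mm behind the front edge. Pushed at its far end it slides easily along the channel; it tips off once 75 mm overhangs.
- carafe0: Steel carafe lying on its side, 450 g, heavy foot (both alike; one may be absent): body 50 x 50 mm, 100 mm long; neck 24 mm thick; fixed wooden ball stopper 40 mm wide. Origin: centre of its foot; x runs to the ball, centred at x = 136 mm (length 156); upright, x points up. Held lightly (20 N) by the ball, jaws closing across its axis, and raised, it swings down to within about 20 degrees of upright.
- carafe1: Steel carafe lying on its side, 450 g, heavy foot (both alike; one may be absent): body 50 x 50 mm, 100 mm long; neck 24 mm thick; fixed wooden ball stopper 40 mm wide. Origin: centre of its foot; x runs to the ball, centred at x = 136 mm (length 156); upright, x points up. Held lightly (20 N) by the ball, jaws closing across its axis, and raised, it swings down to within about 20 degrees of upright.
- lever (a joint): Lever of the ball valve, in rad: 0 = shut (lever square across the pipe), 1.571 = fully open (lever along the pipe); grows anticlockwise seen from above. Stiff: it takes about 0.12 N m to turn and stays where it is left.
- valve_axis (a point): The lever's upright turning axis, at the lever's mid-height, 109 mm above the table. The frame is the valve's, which is fixed: y lies along the copper pipe, z up; at joint value q the lever points along (-cos q, -sin q) in this frame's x, y.
- lever_grip (a point): Point on the lever at mid-height, in the middle of its black grip, 80 mm from the turning axis. The lever is a flat bar 14 mm wide and 12 mm high, 125 mm long in all and reaching 115 mm from the axis; its black sleeve looks 18 mm wide and 16 mm high. The frame's x lies along the lever, towards the axis.
- mug: White mug, 76 mm wide, 90 mm tall, a bystander left of the rack. Origin: centre of its underside.
- sugar_jar: Jar with a steel cap, 64 mm wide, 100 mm tall, a bystander behind the tile rack. Origin: centre of its underside.
- teaspoon: Teaspoon, 140 mm, a bystander lying at the right near the plank. Origin: about its middle.
There are look-alikes about, which are no part of the job. Leave any red or turquoise look-alike of the tile1 alone.

How it is judged:
By the outcome, as a careful person would: the job done as asked, in the order asked, and still so for the second after the job is handed in, with the robot touching nothing.
Of tile0, tile1, tile2 only 2 to 3 are there at a start; the rules pass over those that are not, and their reading is None.
Of carafe0, carafe1 only 1 to 2 are there at a start; the rules pass over those that are not, and their reading is None.
At some moment in a run one of carafe0, carafe1 may be knocked a few centimetres aside while the robot is not near it.
It also fails if it takes over 210 s, if anything falls off the work surface, if the arm or the gripper's body presses on something with over 40 N, if the wrist force passes 120 N, or if a joint passes its speed limit or range.

### The arm

A 7-joint arm with a two-finger parallel gripper is mounted at the origin on the work surface. World frame = base frame: x ahead of the robot, y to its left, z up, the work surface at z = 0. Lengths are in m, angles in rad, forces in N, time in s.
With the tool pointing down it reaches from about 0.425 to 0.925 m from the base axis. Payload 6.8 kg.
Tool frame: the origin (TCP) lies midway between the tips of the shut fingers; the grasp point (between the pads) lies 19 mm behind it; z points along the fingers, y is the line along which they close (so a half turn about z gives the same grasp; the last joint's range is limited). The gripper opens to 85 mm and grips with 20 to 120 N. Pads are 22 mm wide; open, the fingers measure 114 mm over their backs; the gripper's body (76 mm by 85 mm) begins 54 mm behind the grasp point. The pads swing forward as they close: fully open they stand 13 mm farther back than shut.
Start: joints at [-1.384, 0.477, 0.022, 1.555, -0.011, 1.109, -0.083], TCP at [0.196, 0.646, 0.231] pointing down, gripper open.
Joint ranges: [-2.96, 2.96], [-0.34, 2.1], [-1.41, 1.46], [0.24, 2.44], [-1.37, 4.51], [0.17, 1.92], [-2.96, 2.96]. Speed limits (rad/s): [2.39, 2.39, 3.14, 3.14, 3.14, 3.14, 3.14].

### API

Orientations are given as a rotation vector (axis times angle).
In Python, from bench import r gives the robot as it stands. The module is installed in compiled form; this text tells all that it offers.
- The arm moves only by the tool apply_moves, never from a script. Its argument "rows" is a list of rows, each a list of 6 numbers: the shift along the tool's x, y, z scaled (see below), then the turn, a rotation vector about the tool's x, y, z scaled (see below). A call has 1 to 5 rows; each row is the pose to reach, as a shift and turn from the pose commanded when the call began, along the tool's axes at that moment; what a row does not reach only later rows make up. The controller multiplies each number of a shift by 0.25 m and each number of a turn by 90 degrees. A row lasts 1/8 s, in which the tool goes at most 62.5 mm and 10.7 degrees, less where a joint would pass 70% of its speed; a pose out of reach is approached as far as the arm can. A call with a number of a shift or a turn outside -1 to 1 is refused whole. A call with a gripper value outside its range is refused whole. "claw" is the opening, from 0 (shut) to 1 (fully open), set as the call begins (left out, the last holds). The fingers move at their own pace and stop on an object; "newtons" is the grip in N (left out, the last holds). Time passes only in rows, so rows that repeat a pose let the fingers close. It gives the time, the measured TCP pose, the force, the opening and the grip force at its end, in the units of the state.
- r.get_obs(): the state, without advancing time (a new reading comes with each control period).
- r.grab_frame(name): name is "scene" or "top" or "wrist"; returns a dict with "pixels" (420x560x3 uint8, red, green, blue), "intrinsics" (3x3 intrinsics, pixels), "dist" ([k1, k2, p1, p2, k3] as OpenCV has them; the pictures are not rectified), "eye" and "attitude" of the camera in the world. Camera axes: x right, y up, looking along -z (the intrinsics and any distortion apply to the point x, -y, -z); pixel columns grow to the right and rows downward; lengths in m; the calibration is good to about 2 mm. A picture is of the moment at which its call begins. There is no depth.
- r.hand_in(): hands the job in; it is judged then, once.
Trained networks look in a picture, given as the dict that the camera call returned (one of the last four; its "shot" number tells which), for a name from the list of things; names that differ only in an ending like _2 or _b are one class to them, and where a whole thing is asked for, a point or a joint stands for the part that bears it (a point fixed in the world has none). Each returns a list of dicts, best first, with "conf" (0 to 1); they miss things now and then, are a little off and sometimes report something else, mostly with a low value. They report only what shows in the picture. A call takes as long as a camera call. They do not tell look-alikes from the thing itself.
- r.search_frame(picture, thing): "rect" ([left, top, width, height] in pixels, round what is visible of it).
- r.outline_of(picture, thing): "pixels" (420x560 bool, what is visible of it) and "rect" ([left, top, width, height] in pixels, round what is visible of it).
- r.landmark_of(picture, thing): "point" ([column, row] in pixels: a listed point, or the origin of a listed thing).
The state is a dict: "clock": time; "joints": joint angles; "qvel": joint speeds; "tau": joint torques, N m; "tcp_pos": TCP position; "orientation": TCP orientation; "contact_force": force on the tool from outside, world axes, zero at the start; "moment": the same for the moment, N m; "grip_width": finger opening in m; "gripper_force": force on a finger pad.
Only numpy, scipy, OpenCV 4.12 (cv2) and the standard library are available. Lean on these libraries where they do the work, as an engineer would, in place of code of your own. Each camera call takes 0.05 s, during which the arm holds its last target. There are 200 camera calls.

## Working session

There is one attempt and no reset: what is moved stays moved. The work goes in short steps, Python scripts to look and compute and a tool call to move; the robot and the scene stay as the last step left them, time stands still between calls to the robot, and variables do not carry over. Pictures are saved under pics/ and viewed, at most 14 in all, crops included, and the job is handed in when it is done.

Besides the shell and the picture viewer there is one more tool, called by a JSON object that holds its "api" and its "payload". apply_moves: Moves the arm, as the interface text tells. Its arguments: {"type":"object","properties":{"rows":{"type":"array","items":{"type":"array","items":{"type":"number"}}},"claw":{"type":"number"},"newtons":{"type":"number"}},"required":["rows"]}

```bash
mkdir -p pics; ls; cat > h.py <<'E'
import numpy as np, cv2, pickle
from scipy.spatial.transform import Rotation as R
from bench import r
def att(p):
    a=np.array(p["attitude"],float)
    return a if a.shape==(3,3) else R.from_rotvec(a).as_matrix()
def ray(p,uv):
    K=np.array(p["intrinsics"]);d=np.array(p["dist"])
    n=cv2.undistortPoints(np.array(uv,float).reshape(-1,1,2),K,d).reshape(-1,2)
    v=np.c_[n[:,0],-n[:,1],-np.ones(len(n))]@att(p).T
    return np.array(p["eye"]),v
def onz(p,uv,z):
    e,v=ray(p,uv); return e+v*((z-e[2])/v[:,2])[:,None]
def proj(p,X):
    c=(np.atleast_2d(X)-np.array(p["eye"]))@att(p); c=c*[1,-1,-1]
    return cv2.projectPoints(c.reshape(-1,1,3),np.zeros(3),np.zeros(3),np.array(p["intrinsics"]),np.array(p["dist"]))[0].reshape(-1,2)
def save(p,name,scale=1,crop=None):
    im=p["pixels"][...,::-1]
    if crop: a,b,c,d=crop; im=im[b:d,a:c]
    cv2.imwrite("pics/"+name,cv2.resize(im,None,fx=scale,fy=scale,interpolation=cv2.INTER_CUBIC))
E
python3 - <<'E'
from h import *
np.set_printoptions(precision=4,suppress=True)
o=r.get_obs();print(o)
for n in ["scene","top"]:
    p=r.grab_frame(n);save(p,n+"0.png",1.4);print(n,p["intrinsics"],p["dist"],p["eye"],p["attitude"],p["shot"])
    pickle.dump(p,open(n+"0.pkl","wb"))
    for t in ["rack","plank","tile0","carafe0","lever","valve_axis","lever_grip","mug","sugar_jar","teaspoon"]:
        print(t,[(np.round(d["point"]),round(d["conf"],2)) for d in r.landmark_of(p,t)],[(np.round(d["rect"]),round(d["conf"],2)) for d in r.search_frame(p,t)] if t!="valve_axis" else "")
print(r.get_obs()["clock"])
E
```

```text
pics
{'clock': 0.0, 'joints': array([-1.3841,  0.4778,  0.0223,  1.5565, -0.0115,  1.1093, -0.0831]), 'qvel': array([ 0.0007, -0.0003, -0.    , -0.0001, -0.0015, -0.0007,  0.0004]), 'tau': array([ -0.0006, -59.6458,   1.6077, -28.1211,   0.0124,   0.0094,
         0.    ]), 'tcp_pos': array([0.196 , 0.6453, 0.2303]), 'orientation': array([-0.4614, -3.1074,  0.0028]), 'contact_force': array([-0.9159, -0.4526, -0.0204]), 'moment': array([-0.0123,  0.0322,  0.0245]), 'gripper_force': 0.0, 'grip_width': 0.08531368908502115}
scene [[508.9212   0.     275.0579]
 [  0.     508.9212 212.2595]
 [  0.       0.       1.    ]] [-0.0947  0.      0.      0.      0.    ] [ 1.2533 -0.7203  1.0052] [0.7707 0.3239 0.7845] 1
rack [(array([305., 196.]), 0.73)] [(array([277., 165., 117.,  89.]), 0.76)]
plank [(array([192., 254.]), 0.62), (array([402., 192.]), 0.55)] [(array([129., 211., 124.,  84.]), 0.72)]
tile0 [(array([269., 181.]), 0.97), (array([295., 139.]), 0.88), (array([331., 192.]), 0.74), (array([344., 182.]), 0.65)] [(array([320., 164.,  54.,  38.]), 0.6), (array([257., 161.,  36.,  34.]), 0.59), (array([271., 130.,  46.,  15.]), 0.59), (array([308., 174.,  48.,  40.]), 0.57)]
carafe0 [(array([255., 316.]), 0.95), (array([328., 192.]), 0.74)] [(array([208., 278.,  56.,  50.]), 0.74)]Traceback (most recent call last):
  File "<stdin>", line 8, in <module>
ValueError: it knows: carafe, lever_grip, mug, plank, rack, sugar_jar, teaspoon, tile, valve_axis
```

```bash
ls pics
```

```text
scene0.png
```

```bash
python3 - <<'E'
from h import *
np.set_printoptions(precision=4,suppress=True)
for n in ["top"]:
    p=r.grab_frame(n);save(p,n+"0.png",1.4);print(n,p["intrinsics"],p["dist"],p["eye"],p["attitude"],p["shot"])
    pickle.dump(p,open(n+"0.pkl","wb"))
    for t,z in [("rack",0),("plank",0),("tile0",.06),("carafe0",.025),("valve_axis",.109),("lever_grip",.109),("mug",0),("sugar_jar",0),("teaspoon",0)]:
        L=r.landmark_of(p,t); print(t,[(np.round(d["point"]),round(d["conf"],2),onz(p,d["point"],z)[0][:2]) for d in L])
        print("   ",[(np.round(d["rect"]),round(d["conf"],2)) for d in r.search_frame(p,t)] if t!="valve_axis" else "")
print(r.get_obs()["clock"])
E
```

```text
top [[395.8811   0.     278.9077]
 [  0.     395.8811 213.6503]
 [  0.       0.       1.    ]] [-0.1164  0.      0.      0.      0.    ] [ 0.4316 -0.049   1.3632] [ 0.0568 -0.0621 -1.5973] 2
rack [(array([226., 225.]), 0.71, array([0.4992, 0.1303]))]
    [(array([185., 157.,  76.,  71.]), 0.61)]
plank [(array([339., 233.]), 0.81, array([ 0.4612, -0.262 ]))]
    [(array([293., 220.,  96.,  29.]), 0.75), (array([192., 180.,  21.,  43.]), 0.43)]
tile0 [(array([225., 202.]), 0.96, array([0.5746, 0.1231])), (array([237., 266.]), 0.71, array([0.3604, 0.0886])), (array([178., 294.]), 0.67, array([0.273 , 0.2851])), (array([203., 201.]), 0.58, array([0.5804, 0.1971]))]
    [(array([213., 178.,  19.,  45.]), 0.74), (array([190., 178.,  21.,  42.]), 0.72), (array([219., 243.,  34.,  45.]), 0.71), (array([160., 276.,  38.,  44.]), 0.65)]
carafe0 [(array([342., 153.]), 0.7, array([ 0.7365, -0.2798]))]
    [(array([335., 154.,  20.,  44.]), 0.97)]
valve_axis [(array([149., 219.]), 0.9, array([0.5211, 0.3644]))]
    
lever_grip [(array([145., 241.]), 0.82, array([0.4505, 0.377 ]))]
    [(array([141., 216.,   8.,  38.]), 0.49)]
mug [(array([165., 179.]), 0.63, array([0.6667, 0.3404]))]
    [(array([147., 163.,  27.,  23.]), 0.93)]
sugar_jar [(array([265., 147.]), 0.81, array([ 0.77  , -0.0141]))]
    [(array([258., 131.,  17.,  22.]), 0.61), (array([ 33., 208., 137.,  43.]), 0.35)]
teaspoon [(array([400., 265.]), 0.85, array([ 0.344 , -0.4688])), (array([338., 234.]), 0.21, array([ 0.4592, -0.2588]))]
    [(array([390., 247.,  23.,  36.]), 0.5)]
1.35
```

View pics/scene0.png

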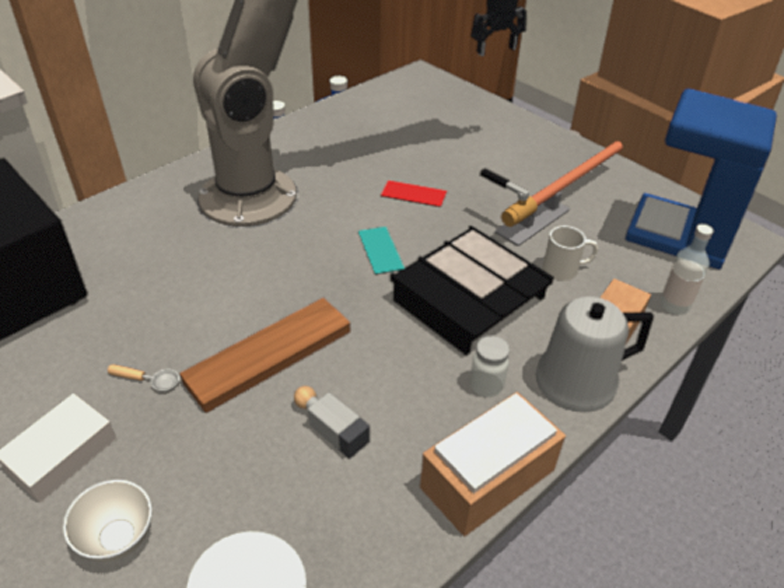

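View pics/top0.png

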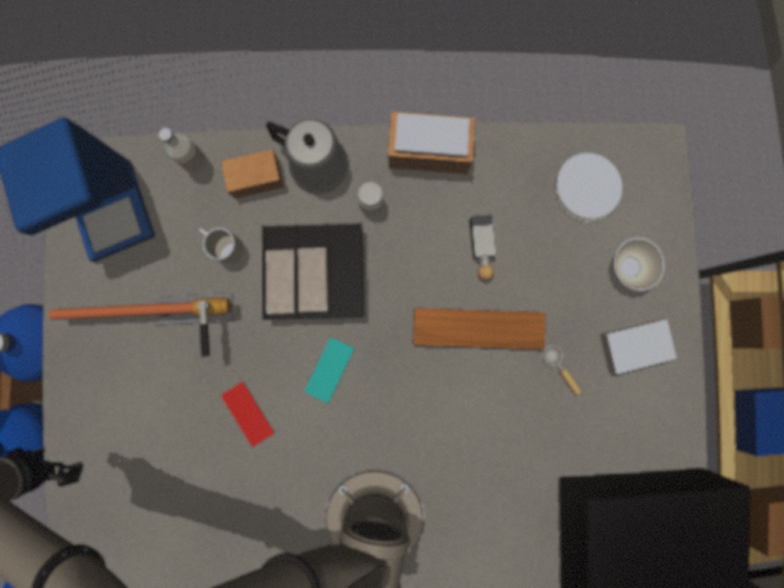

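The scene shows two stone tiles in the rack: one in the left channel, one in the middle. A single carafe lies behind the plank with its ball towards the robot, at about px (485,270). The lever points at the robot, square across the pipe. The red and turquoise tiles on the table are decoys. Next I'll look from close by with the wrist camera.

```bash
cat >> h.py <<'E'
np.set_printoptions(precision=4,suppress=True)
def down(yaw=0.,tilt=0.):  # tool z down, tool y = world y turned by yaw (rad); tilt about tool y
    return R.from_euler("z",yaw)*R.from_rotvec([0,-np.pi,0])*R.from_rotvec([0,tilt,0])
def plan(p,Rt=None,cur=None):
    o=r.get_obs() if cur is None else cur
    R0=R.from_rotvec(o["orientation"]);Rt=R0 if Rt is None else Rt
    s=R0.inv().apply(np.array(p)-o["tcp_pos"])/.25; w=(R0.inv()*Rt).as_rotvec()/(np.pi/2)
    print("move",s.round(3),w.round(3),"mm",np.linalg.norm(s)*250//1,"deg",np.linalg.norm(w)*90//1)
    return dict(tcp_pos=np.array(p),orientation=Rt.as_rotvec())
E
python3 - <<'E'
from h import *
c=plan([.42,.40,.36],down()); plan([.55,.12,.36],down(),c)
E
```

```text
move [-1.143 -0.681 -0.515] [ 0.    -0.    -0.188] mm 356.0 deg 16.0
move [-0.52 -1.12 -0.  ] [0. 0. 0.] mm 308.0 deg 0.0
```

{"api": "apply_moves", "payload": {"rows": [[-0.9,-0.55,-0.5,0,0,-0.188],[-0.9,-0.55,-0.5,0,0,-0.188],[-0.9,-0.55,-0.5,0,0,-0.188],[-0.9,-0.55,-0.5,0,0,-0.188],[-0.9,-0.55,-0.5,0,0,-0.188]], "claw": 0}}

```text
clock: 1.98
tcp_pos: [0.3739, 0.4465, 0.3581]
orientation: [0.004, 3.14, 0.002]
contact_force: [0.0, -0.1, -0.4]
grip_width: -0.0001
gripper_force: 0.0
```

{"api": "apply_moves", "payload": {"rows": [[-0.45,-0.95,0,0,0,0],[-0.45,-0.95,0,0,0,0],[-0.45,-0.95,0,0,0,0],[-0.45,-0.95,0,0,0,0],[-0.45,-0.95,0,0,0,0]]}}

```text
clock: 2.6
tcp_pos: [0.486, 0.2063, 0.3568]
orientation: [0.012, 3.14, -0.001]
contact_force: [-0.1, 0.7, -0.6]
grip_width: -0.0
gripper_force: 0.0
```

{"api": "apply_moves", "payload": {"rows": [[-0.27,-0.37,0,0,0,0],[-0.27,-0.37,0,0,0,0],[-0.27,-0.37,0,0,0,0],[-0.27,-0.37,0,0,0,0],[-0.27,-0.37,0,0,0,0]]}}

```text
clock: 3.22
tcp_pos: [0.5509, 0.1209, 0.3562]
orientation: [0.005, -3.141, -0.001]
contact_force: [-1.1, -0.1, -0.4]
grip_width: 0.0001
gripper_force: 0.0
```

```bash
python3 - <<'E'
from h import *
o=r.get_obs();print(o["clock"],o["tcp_pos"],o["orientation"],o["contact_force"])
p=r.grab_frame("wrist");save(p,"w1.png",1.4);print(p["intrinsics"],p["dist"],p["eye"],p["attitude"])
pickle.dump(p,open("w1.pkl","wb"))
for t,z in [("rack",0),("tile0",.06)]:
    print(t,[(np.round(d["point"]),round(d["conf"],2),onz(p,d["point"],z)[0][:2]) for d in r.landmark_of(p,t)])
E
```

```text
3.225 [0.5509 0.1209 0.3562] [ 0.0055 -3.1412 -0.0011] [-1.1124 -0.1008 -0.3984]
[[326.7911   0.     279.5455]
 [  0.     326.7911 209.4887]
 [  0.       0.       1.    ]] [-0.0545  0.      0.      0.      0.    ] [0.472  0.1207 0.4986] [-0.2458 -0.2464  1.5603]
rack [(array([286., 115.]), 0.64, array([0.4873, 0.1309]))]
tile0 [(array([286., 186.]), 0.73, array([0.5793, 0.1306])), (array([266.,  22.]), 0.72, array([0.3759, 0.1039])), (array([341., 187.]), 0.66, array([0.5814, 0.2064])), (array([ 41., 267.]), 0.24, array([ 0.7089, -0.2483]))]
```

View pics/w1.png

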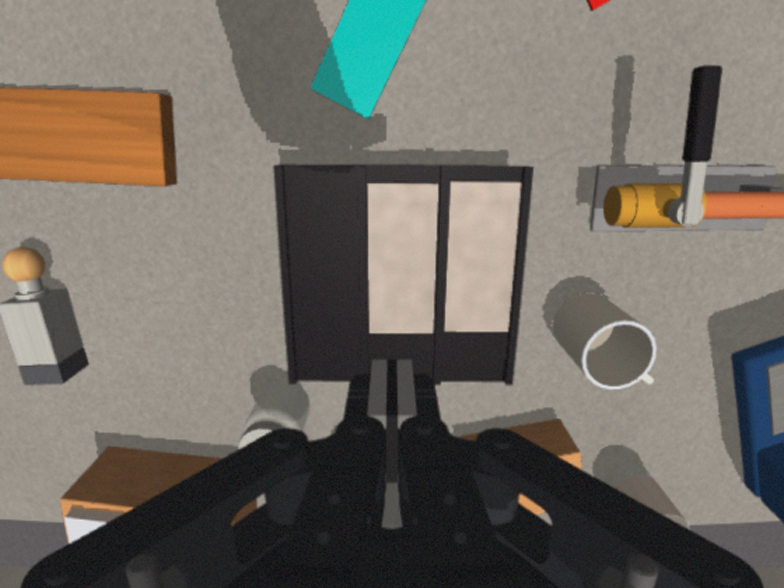

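The wrist view is upside down, with the robot at the top. The tiles are at px (403,258) and (482,257), the rack's front edge is at row ~167, and the jar sits behind the rack at px (275,420). The lever and plank are visible too.

```bash
cat >> h.py <<'E'
def quad(p,mask,z):
    cs,_=cv2.findContours(mask.astype(np.uint8),cv2.RETR_EXTERNAL,cv2.CHAIN_APPROX_NONE); out=[]
    for c in cs:
        if cv2.contourArea(c)<400: continue
        X=onz(p,c.reshape(-1,2)+0.0,z)[:,:2]
        out.append(cv2.minAreaRect((X*1000).astype(np.float32)))
    return out
E
python3 - <<'E'
from h import *
p=pickle.load(open("w1.pkl","rb"));im=p["pixels"];hsv=cv2.cvtColor(im,cv2.COLOR_RGB2HSV)
g=cv2.cvtColor(im,cv2.COLOR_RGB2GRAY)
m=np.zeros(g.shape,bool);m[122:245,258:376]=g[122:245,258:376]>130
for q in quad(p,m,.066):print("tile",np.round(q[0],1),np.round(q[1],1),round(q[2],2))
# rack front corners/back corners from picture (display px/1.4), deck top/rail top z .067
uv=np.array([[276,167],[532,168],[290,383],[511,383]])/1.4
print(onz(p,uv,.067))
uv=np.array([[173,94],[166,186]])/1.4; print("plank left end top",onz(p,uv,.03))
# valve: lever tip, lever mid near hub, pipe line
print("lever",onz(p,np.array([[706,67],[697,160],[690,215]])/1.4,.109))
for t,z in [("valve_axis",.109),("lever_grip",.109)]:
    P=p
print(r.get_obs()["clock"])
E
```

```text
tile [579.4 130.8] [ 65.2 148.6] 89.86
tile [577.6 207.7] [ 65.5 148.7] 89.92
[[0.4905 0.0149 0.067 ]
 [0.4904 0.2499 0.067 ]
 [0.7127 0.0136 0.067 ]
 [0.7119 0.2489 0.067 ]]
plank left end top [[ 0.4227 -0.09    0.03  ]
 [ 0.51   -0.1084  0.03  ]]
lever [[0.4068 0.3724 0.109 ]
 [0.4794 0.3778 0.109 ]
 [0.5258 0.3805 0.109 ]]
3.375
```

```bash
python3 - <<'E'
from h import *
c=plan([.687,.2077,.16],down()); c=plan([.687,.2077,.063],down(),c); c=plan([.606,.2077,.063],down(),c)
E
```

```text
move [-0.544  0.348  0.785] [ 0.    -0.     0.002] mm 254.0 deg 0.0
move [-0.     0.     0.388] [0. 0. 0.] mm 97.0 deg 0.0
move [0.324 0.    0.   ] [0. 0. 0.] mm 81.0 deg 0.0
```

{"api": "apply_moves", "payload": {"rows": [[-0.54,0.35,0.3,0,0,0],[-0.54,0.35,0.3,0,0,0],[-0.54,0.35,0.6,0,0,0],[-0.54,0.35,0.785,0,0,0],[-0.54,0.35,0.785,0,0,0]]}}

```text
clock: 4.0
tcp_pos: [0.6845, 0.2077, 0.1551]
orientation: [0.004, -3.136, 0.003]
contact_force: [1.3, -0.5, -0.5]
grip_width: -0.0002
gripper_force: 0.0
```

{"api": "apply_moves", "payload": {"rows": [[0,0,0.18,0,0,0],[0,0,0.3,0,0,0],[0,0,0.35,0,0,0],[0,0,0.37,0,0,0],[0,0,0.37,0,0,0]]}}

```text
clock: 4.62
tcp_pos: [0.6872, 0.2069, 0.0686]
orientation: [-0.001, 3.14, 0.001]
contact_force: [-0.6, -0.1, -0.3]
grip_width: -0.0
gripper_force: 0.0
```

{"api": "apply_moves", "payload": {"rows": [[0,0,0.024,0,0,0],[0,0,0.024,0,0,0],[0.04,0,0.024,0,0,0],[0.08,0,0.024,0,0,0],[0.12,0,0.024,0,0,0]]}}

```text
clock: 5.25
tcp_pos: [0.6557, 0.2067, 0.0617]
orientation: [-0.001, 3.141, 0.0]
contact_force: [-0.5, 0.0, 0.1]
grip_width: -0.0003
gripper_force: 0.2
```

{"api": "apply_moves", "payload": {"rows": [[0.04,0,0,0,0,0],[0.08,0,0,0,0,0],[0.12,0,0,0,0,0],[0.16,0,0,0,0,0],[0.2,0,0,0,0,0]]}}

```text
clock: 5.88
tcp_pos: [0.6061, 0.2066, 0.0616]
orientation: [-0.001, 3.141, 0.0]
contact_force: [0.6, -0.4, 1.1]
grip_width: -0.0001
gripper_force: 0.4
```

```bash
python3 - <<'E'
from h import *
o=r.get_obs();print(o["clock"],o["tcp_pos"],o["contact_force"])
p=r.grab_frame("top")
print([(np.round(d["rect"]),round(d["conf"],2)) for d in r.search_frame(p,"tile0")])
w=r.grab_frame("wrist");save(w,"w2.png",1)
E
```

```text
5.875 [0.6061 0.2066 0.0616] [ 0.6495 -0.3687  1.0641]
[(array([214., 178.,  18.,  47.]), 0.93), (array([218., 243.,  37.,  44.]), 0.87), (array([196., 197.,  14.,  42.]), 0.57), (array([143., 214.,   6.,  44.]), 0.57)]
```

View pics/w2.png

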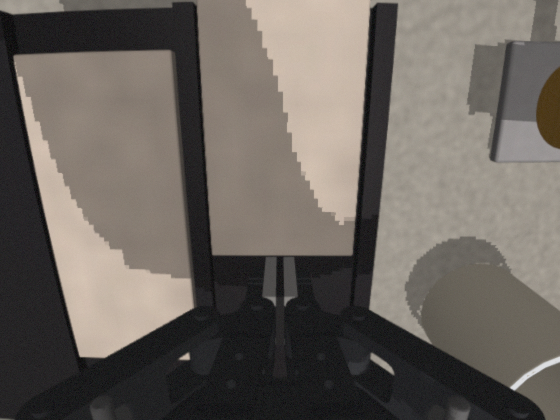

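The left tile has been pushed out. Its far edge is at row 256, just at the fingertips, and its near end hangs past the rack's front.

```bash
python3 - <<'E'
from h import *
w=r.grab_frame("wrist")
X=onz(w,[[214,256],[352,256]],.066);print(X)
x=X[:,0].mean()-.150+.016
c=plan([.606,.2077,.15],down());c=plan([x,.2077,.15],down(),c);c=plan([x,.2077,.055],down(),c)
E
```

```text
[[0.5944 0.1761 0.066 ]
 [0.5943 0.2405 0.066 ]]
move [ 0.001  0.004 -0.354] [ 0. -0.  0.] mm 88.0 deg 0.0
move [0.583 0.    0.   ] [0. 0. 0.] mm 145.0 deg 0.0
move [-0.    0.    0.38] [0. 0. 0.] mm 95.0 deg 0.0
```

{"api": "apply_moves", "payload": {"rows": [[-0.02,0.004,-0.2,0,0,0],[0,0.004,-0.35,0,0,0],[0.25,0.004,-0.35,0,0,0],[0.5,0.004,-0.35,0,0,0],[0.584,0.004,-0.35,0,0,0]]}}

```text
clock: 6.7
tcp_pos: [0.457, 0.2072, 0.1488]
orientation: [0.003, -3.139, 0.0]
contact_force: [0.7, -0.8, -0.7]
grip_width: 0.0002
gripper_force: 0.0
```

{"api": "apply_moves", "payload": {"rows": [[0,0,0,0,0,0],[0,0,0,0,0,0],[0,0,0,0,0,0],[0,0,0.15,0,0,0],[0,0,0.15,0,0,0]], "claw": 1}}

```text
clock: 7.32
tcp_pos: [0.4596, 0.2064, 0.1096]
orientation: [-0.0, -3.138, 0.005]
contact_force: [-1.0, -0.2, 1.4]
grip_width: 0.0854
gripper_force: 0.0
```

```bash
python3 - <<'E'
from h import *
o=r.get_obs();print(o["clock"],o["tcp_pos"],o["contact_force"],o["grip_width"])
w=r.grab_frame("wrist");save(w,"w3.png",1);pickle.dump(w,open("w3.pkl","wb"))
plan([.460,.2077,.055],down())
E
```

```text
7.325 [0.4596 0.2064 0.1096] [-0.9532 -0.1953  1.3546] 0.08536974842339622
move [0.001 0.004 0.224] [-0.001 -0.001 -0.   ] mm 55.0 deg 0.0
```

View pics/w3.png

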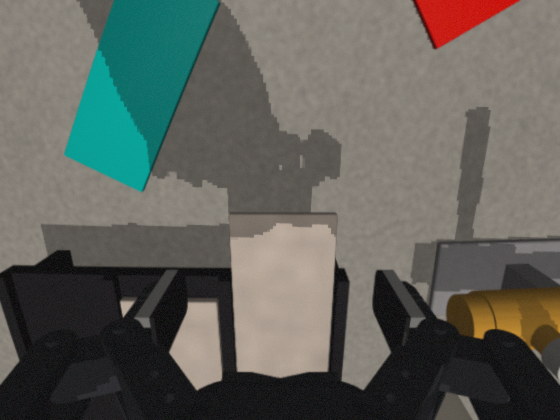

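{"api": "apply_moves", "payload": {"rows": [[0.01,0.007,0.1,0,0,0],[0.01,0.007,0.2,0,0,0],[0.01,0.007,0.27,0,0,0],[0.01,0.007,0.27,0,0,0],[0.01,0.007,0.27,0,0,0]]}}

```text
clock: 8.0
tcp_pos: [0.4591, 0.2096, 0.0452]
orientation: [-0.0, 3.14, 0.001]
contact_force: [-0.5, 0.9, 1.2]
grip_width: 0.0855
gripper_force: 0.0
```

{"api": "apply_moves", "payload": {"rows": [[0,0,0,0,0,0],[0,0,0,0,0,0],[0,0,0,0,0,0],[0,0,0,0,0,0],[0,0,0,0,0,0]], "claw": 0, "newtons": 60}}

```text
clock: 8.62
tcp_pos: [0.4588, 0.2096, 0.0451]
orientation: [-0.001, 3.14, 0.002]
contact_force: [-0.8, -0.4, 7.1]
grip_width: 0.0643
gripper_force: 63.9
```

{"api": "apply_moves", "payload": {"rows": [[0,0,-0.05,0,0,0],[0,0,-0.15,0,0,0],[0,0,-0.3,0,0,0],[0,0,-0.5,0,0,0],[0,0,-0.5,0,0,0]]}}

```text
clock: 9.25
tcp_pos: [0.4604, 0.2104, 0.1732]
orientation: [-0.0, 3.135, 0.007]
contact_force: [-0.4, 0.5, -2.0]
grip_width: 0.064
gripper_force: 66.2
```

```bash
python3 - <<'E'
from h import *
o=r.get_obs();print(o["clock"],o["tcp_pos"],o["orientation"],o["contact_force"],o["moment"],o["grip_width"])
w=r.grab_frame("wrist");a=w["pixels"];s=r.grab_frame("scene")["pixels"][80:290,150:430]
s=cv2.resize(s,None,fx=2,fy=2)
cv2.imwrite("pics/w4.png",cv2.resize(np.hstack([a,s]),(800,300))[...,::-1]);pickle.dump(w,open("w4.pkl","wb"))
p=r.grab_frame("top")
pickle.dump(p,open("top4.pkl","wb"))
im=p["pixels"];hsv=cv2.cvtColor(im,cv2.COLOR_RGB2HSV)
m=np.zeros(hsv.shape[:2],bool);sl=(slice(205,265),slice(280,400))
m[sl]=(hsv[sl][...,0]<16)&(hsv[sl][...,1]>120)&(hsv[sl][...,2]>60)
for q in quad(p,m,.03):print("plank",np.round(q[0],1),np.round(q[1],1),round(q[2],2))
E
```

```text
9.25 [0.4604 0.2104 0.1732] [-0.0001  3.1351  0.0074] [-0.3534  0.5092 -2.04  ] [-0.0016  0.0655 -0.0301] 0.06404787806531853
plank [ 456.1 -266.6] [315.2  87.3] 86.29
```

View pics/w4.png

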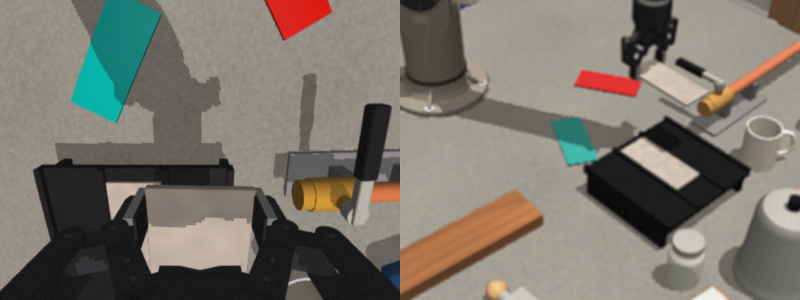

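The tile is held level, gripped at its near end. Next I'll move over the plank for a close measurement.

{"api": "apply_moves", "payload": {"rows": [[0,0,-0.2,0,0,0],[0,-0.15,-0.4,0,0,0],[0,-0.35,-0.5,0,0,0],[-0.08,-0.58,-0.55,0,0,0],[-0.13,-0.8,-0.6,0,0,0]]}}

```text
clock: 10.02
tcp_pos: [0.4903, 0.0074, 0.3183]
orientation: [0.001, -3.14, 0.001]
contact_force: [0.3, -0.8, -1.3]
grip_width: 0.0641
gripper_force: 67.0
```

{"api": "apply_moves", "payload": {"rows": [[-0.05,-0.25,0,0,0,0],[-0.1,-0.5,0,0,0,0],[-0.15,-0.8,0,0,0,0],[-0.15,-1.0,0,0,0,0],[-0.15,-1.0,0,0,0,0]]}}

```text
clock: 10.65
tcp_pos: [0.5258, -0.2466, 0.3175]
orientation: [-0.014, -3.138, 0.004]
contact_force: [-0.3, 0.9, -1.1]
grip_width: 0.0638
gripper_force: 67.0
```

```bash
python3 - <<'E'
from h import *
o=r.get_obs();print(o["clock"],o["tcp_pos"],o["orientation"],o["contact_force"],o["moment"],o["grip_width"])
w=r.grab_frame("wrist");save(w,"w5.png",1.4);pickle.dump(w,open("w5.pkl","wb"))
for t,z in [("plank",0),("carafe0",.025),("tile0",.3)]:
    print(t,[(np.round(d["point"]),round(d["conf"],2),onz(w,d["point"],z)[0][:2]) for d in r.landmark_of(w,t)])
E
```

```text
10.65 [ 0.5258 -0.2466  0.3175] [-0.0139 -3.1377  0.0045] [-0.3208  0.8836 -1.1237] [-0.012   0.035   0.0236] 0.06376791613551555
plank [(array([267., 115.]), 0.7, array([ 0.4594, -0.264 ]))]
carafe0 []
tile0 [(array([278., 389.]), 0.85, array([ 0.6186, -0.2482])), (array([539.,  46.]), 0.83, array([ 0.42  , -0.1253]))]
```

View pics/w5.png

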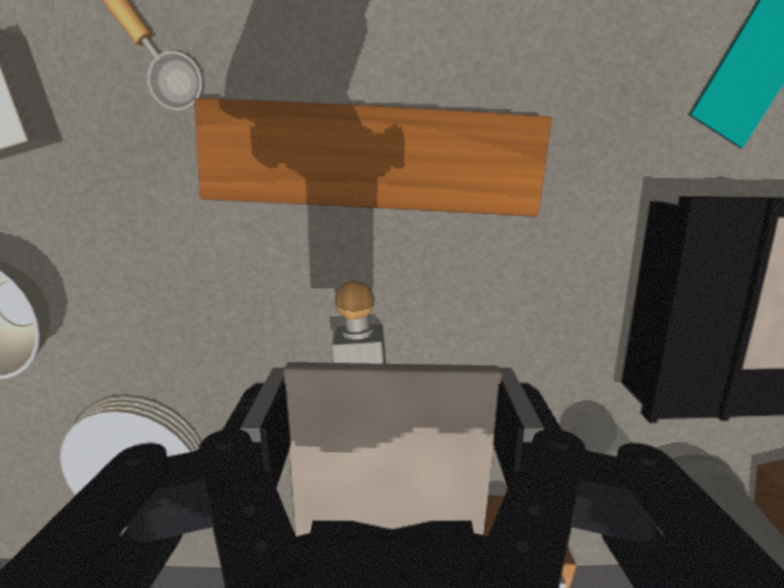

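The plank is clearly seen, with corners at about (195,100), (551,118), (538,216) and (200,199). It is turned about 3° in yaw. The carafe's ball is at (354,300), and the held tile's near edge is along row ~368. The teaspoon bowl is next to the plank's front right corner.

```bash
python3 - <<'E'
from h import *
p=pickle.load(open("w5.pkl","rb"));im=p["pixels"];hsv=cv2.cvtColor(im,cv2.COLOR_RGB2HSV);o=r.get_obs()
m=(hsv[...,0]<16)&(hsv[...,1]>130);m[:60]=0;m[165:]=0;m[:,:132]=0;m[:,400:]=0
m[60:165,132:400]=m[60:165,132:400]
for q in quad(p,m,.03):
    print("plank",np.round(q[0],1),np.round(q[1],1),round(q[2],2)); print(cv2.boxPoints(q))
c=np.array([[195.5,99],[551,118],[538,216],[200.5,199]])/1.4
X=onz(p,c,.03);print(X[:,:2],X.mean(0)); d=X[1]-X[0];e=X[2]-X[3];print("yaw",[np.degrees(np.arctan2(-v[0],v[1])) for v in (d,e)])
mm=cv2.findContours(m.astype(np.uint8),cv2.RETR_EXTERNAL,cv2.CHAIN_APPROX_NONE)[0];mc=max(mm,key=cv2.contourArea)
print((cv2.approxPolyDP(mc,4,True).reshape(-1,2)*1.4).round())
g=cv2.cvtColor(im,cv2.COLOR_RGB2GRAY)
R0=R.from_rotvec(o["orientation"])
T=onz(p,np.array([[287,368],[500,370]])/1.4,o["tcp_pos"][2]+.021)
print("tile near corners in tool",R0.inv().apply(T-o["tcp_pos"]))
B=onz(p,np.array([[354,300]])/1.4,.025);print("ball",B)
E
```

```text
plank [ 455.6 -265.8] [317.   88.6] 86.53
[[ 401.7996 -421.3692]
 [ 490.2584 -426.7399]
 [ 509.472  -110.2773]
 [ 421.0132 -104.9066]]
[[ 0.403  -0.4202]
 [ 0.4224 -0.1046]
 [ 0.5097 -0.1094]
 [ 0.4909 -0.4264]] [ 0.4565 -0.2652  0.03  ]
yaw [np.float64(-3.5172802867038064), np.float64(-3.4038131425163702)]
[[195.  99.]
 [202. 197.]
 [538. 210.]
 [549. 118.]]
tile near corners in tool [[ 0.0193 -0.0382 -0.021 ]
 [ 0.0181  0.0246 -0.0209]]
ball [[ 0.5935 -0.2858  0.025 ]]
```

```bash
cat >> h.py <<'E'
def plank(p,zmask=None):
    im=p["pixels"];hsv=cv2.cvtColor(im,cv2.COLOR_RGB2HSV)
    m=((hsv[...,0]<16)&(hsv[...,1]>130)).astype(np.uint8);m[190:]=0;m[:,430:]=0
    m=cv2.morphologyEx(m,cv2.MORPH_OPEN,np.ones((7,7)))
    q=max(quad(p,m,.03),key=lambda q:q[1][0]*q[1][1]); return q
E
python3 - <<'E'
from h import *
o=r.get_obs();p=r.grab_frame("wrist");print(o["clock"],o["tcp_pos"],o["orientation"],p["eye"],p["attitude"])
q=plank(p);print(q)
R0=R.from_rotvec(o["orientation"])
g=cv2.cvtColor(p["pixels"],cv2.COLOR_RGB2GRAY);save(p,"w6.png",1)
a=g[240:300,215:350].astype(int)
col=g[270,190:370];print("row270",np.abs(np.diff(col.astype(int))).argsort()[-6:]+190)
colv=g[250:280,280].astype(int);print(colv)
T=onz(p,[[205,263],[357,264]],o["tcp_pos"][2]+.021);print(R0.inv().apply(T-o["tcp_pos"]))
E
```

```text
10.85 [ 0.5283 -0.2389  0.3179] [ 0.004  -3.1396 -0.002 ] [ 0.4496 -0.2391  0.4604] [-0.2442 -0.2455  1.5594]
((455.4862365722656, -266.4056701660156), (317.40447998046875, 88.55952453613281), 86.48417663574219)
row270 [358 357 203 190 368 202]
[135 135 130 131 132 132 133 130 129 124  74  65  69  70  73  93 103 110
 111 110 109 109 109 110 112 109 110 111 112 111]
[[ 0.0163 -0.0309 -0.021 ]
 [ 0.0158  0.0322 -0.0209]]
```

```bash
cat >> h.py <<'E'
PC=np.array([.4556,-.2660]);PY=np.radians(-3.48)
def pw(x,y): return PC+np.array([[np.cos(PY),-np.sin(PY)],[np.sin(PY),np.cos(PY)]])@[x,y]
E
python3 - <<'E'
from h import *
o=r.get_obs();print(o["tcp_pos"],o["orientation"])
t=pw(-.0597,-.0425);print(t)
c=plan([*t,.10],down(PY));c=plan([*t,.018],down(PY),c)
E
```

```text
[ 0.5285 -0.2386  0.3182] [ 0.0052 -3.1402 -0.0019]
[ 0.3934 -0.3048]
move [ 0.54  -0.264  0.873] [ 0.001 -0.001  0.041] mm 265.0 deg 3.0
move [-0.     0.     0.328] [-0. -0. -0.] mm 82.0 deg 0.0
```

{"api": "apply_moves", "payload": {"rows": [[0.18,-0.09,0.15,0,0,0.04],[0.36,-0.18,0.35,0,0,0.04],[0.54,-0.264,0.55,0,0,0.04],[0.54,-0.264,0.75,0,0,0.04],[0.54,-0.264,0.87,0,0,0.04]]}}

```text
clock: 11.52
tcp_pos: [0.3915, -0.3047, 0.0991]
orientation: [-0.097, -3.137, -0.004]
contact_force: [1.2, 0.8, -0.5]
grip_width: 0.0645
gripper_force: 67.0
```

{"api": "apply_moves", "payload": {"rows": [[0,0,0,0,0,0],[0,0,0,0,0,0],[0,0,0,0,0,0]]}}

```text
clock: 11.9
tcp_pos: [0.3948, -0.307, 0.1031]
orientation: [0.096, 3.137, -0.002]
contact_force: [0.8, -0.0, -0.5]
grip_width: 0.0643
gripper_force: 67.0
```

```bash
python3 - <<'E'
from h import *
o=r.get_obs();print(o["clock"],o["tcp_pos"],o["orientation"],o["contact_force"])
t=pw(-.0597,-.0425);plan([*t,.018],down(PY))
E
```

```text
11.9 [ 0.3948 -0.307   0.1031] [ 0.0959  3.1372 -0.0015] [ 0.7832 -0.0412 -0.5213]
move [0.007 0.009 0.34 ] [-0.001  0.002 -0.   ] mm 85.0 deg 0.0
```

{"api": "apply_moves", "payload": {"rows": [[0.004,0.006,0.12,0,0,0],[0.004,0.006,0.24,0,0,0],[0.004,0.006,0.3,0,0,0],[0.004,0.006,0.335,0,0,0],[0.004,0.006,0.335,0,0,0]]}}

```text
clock: 12.52
tcp_pos: [0.3926, -0.3055, 0.018]
orientation: [0.098, 3.14, -0.0]
contact_force: [-0.1, -0.6, -1.0]
grip_width: 0.064
gripper_force: 67.0
```

{"api": "apply_moves", "payload": {"rows": [[0,0,0,0,0,0],[0,0,0,0,0,0]]}}

```text
clock: 12.78
tcp_pos: [0.3929, -0.3055, 0.0184]
orientation: [0.098, 3.139, -0.001]
contact_force: [0.4, -0.0, -1.3]
grip_width: 0.0641
gripper_force: 67.0
```

```bash
python3 - <<'E'
from h import *
o=r.get_obs();print(o["clock"],o["tcp_pos"],o["orientation"],o["contact_force"])
w=r.grab_frame("wrist");save(w,"w7.png",1);o=r.get_obs();print(o["tcp_pos"],w["eye"])
E
```

```text
12.775 [ 0.3929 -0.3055  0.0184] [ 0.0979  3.1389 -0.0008] [ 0.3636 -0.0293 -1.3323]
[ 0.3928 -0.3054  0.0183] [ 0.3138 -0.3004  0.1607]
```

View pics/w7.png

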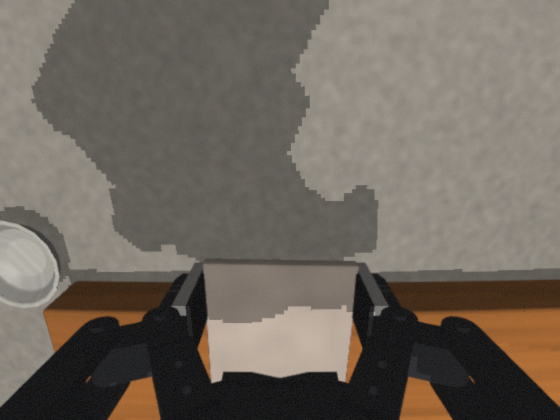

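The tile is a few mm above the plank. Its near edge is parallel to the plank's front edge and overhangs it.

{"api": "apply_moves", "payload": {"rows": [[0.002,0,0.006,0,0,0],[0.002,0,0.01,0,0,0],[0.002,0,0.013,0,0,0],[0.002,0,0.014,0,0,0],[0.002,0,0.014,0,0,0]]}}

```text
clock: 13.45
tcp_pos: [0.392, -0.3053, 0.0153]
orientation: [0.099, 3.139, 0.001]
contact_force: [-3.9, 3.2, 15.7]
grip_width: 0.064
gripper_force: 68.6
```

{"api": "apply_moves", "payload": {"rows": [[0,0,0,0,0,0],[0,0,0,0,0,0],[0,0,0,0,0,0],[0,0,0,0,0,0]], "claw": 0.9}}

```text
clock: 13.95
tcp_pos: [0.3919, -0.3052, 0.0141]
orientation: [-0.098, -3.14, -0.0]
contact_force: [0.7, 0.5, -0.6]
grip_width: 0.0771
gripper_force: 0.0
```

{"api": "apply_moves", "payload": {"rows": [[0,0,-0.1,0,0,0],[0,0,-0.3,0,0,0],[-0.1,0,-0.5,0,0,0],[-0.2,0,-0.7,0,0,0],[-0.3,0,-0.9,0,0,0]]}}

```text
clock: 14.58
tcp_pos: [0.4672, -0.3096, 0.241]
orientation: [-0.098, -3.14, -0.0]
contact_force: [1.4, -0.7, -0.8]
grip_width: 0.0769
gripper_force: 0.0
```

{"api": "apply_moves", "payload": {"rows": [[-0.2,0.1,0,0,0,0],[-0.3,0.2,0,0,0,0],[-0.3,0.2,0,0,0,0],[-0.3,0.2,0,0,0,0]]}}

```text
clock: 15.08
tcp_pos: [0.5439, -0.2652, 0.239]
orientation: [-0.099, -3.139, 0.001]
contact_force: [-0.7, 0.0, 0.8]
grip_width: 0.0768
gripper_force: 0.0
```

```bash
cat >> h.py <<'E'
def stone(p,z,box,thr=130):
    x0,y0,x1,y1=box;im=p["pixels"];hsv=cv2.cvtColor(im,cv2.COLOR_RGB2HSV);m=np.zeros(im.shape[:2],np.uint8)
    m[y0:y1,x0:x1]=((hsv[...,1]<75)&(hsv[...,2]>85))[y0:y1,x0:x1]
    return m
E
python3 - <<'E'
from h import *
o=r.get_obs();print(o["clock"],o["tcp_pos"],o["orientation"],o["contact_force"])
w=r.grab_frame("wrist");save(w,"w8.png",1.4);pickle.dump(w,open("w8.pkl","wb"));
q=plank(w);print(q)
L=r.outline_of(w,"tile0")
for d in L:
    for q in quad(w,d["pixels"],.036): print(d["conf"],q)
E
```

```text
15.075 [ 0.5439 -0.2652  0.239 ] [-0.099  -3.139   0.0005] [-0.7399  0.0333  0.7706]
((459.6689453125, -192.72412109375), (169.2773895263672, 88.35011291503906), 86.18526458740234)
0.69 ((451.9420471191406, -310.09466552734375), (67.45531463623047, 149.7105255126953), 85.62379455566406)
```

View pics/w8.png

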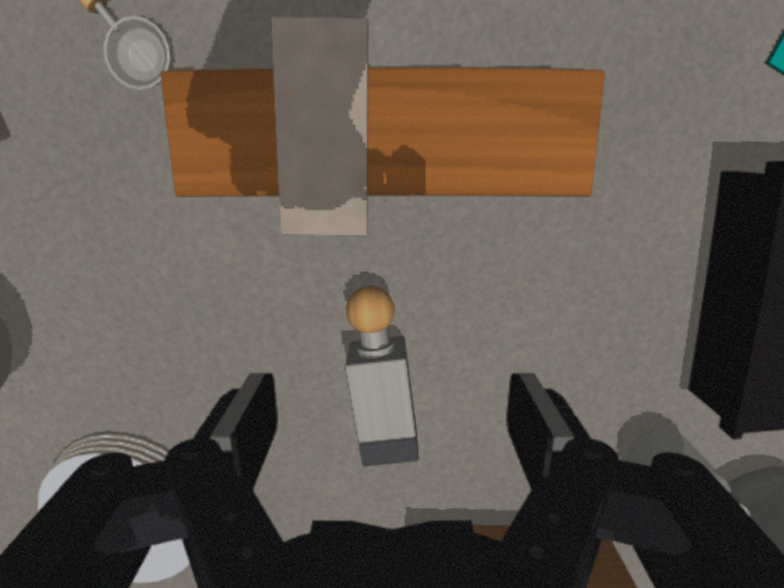

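The tile lies across the plank, corners (273,18), (367,17), (367,234) and (281,234). The plank corners are (163,72), (604,71), (591,195) and (175,195). The carafe's ball is at (370,310) and its foot end at (389,450).

```bash
python3 - <<'E'
from h import *
p=pickle.load(open("w8.pkl","rb"))
def rep(n,c,z):
    X=onz(p,np.array(c)/1.4,z)[:,:2]*1000;m=X.mean(0)
    d=(X[1]+X[2]-X[0]-X[3]);e=X[3]+X[2]-X[0]-X[1]
    print(n,m,"yaw by y-dir",np.degrees(np.arctan2(-d[0],d[1])),"by x-dir",np.degrees(np.arctan2(e[1],e[0])),"size",np.linalg.norm(e)/2,np.linalg.norm(d)/2)
    return X
rep("tile",[[273,18],[367.5,17],[367,234.5],[281,234.5]],.036)
rep("plank",[[163,71.5],[604,70.5],[591,195],[175.5,195.5]],.03)
E
```

```text
tile [ 452.0415 -309.6151] yaw by y-dir -3.6803531249878296 by x-dir -4.8752153654192805 size 149.07659591251527 65.01102353618454
plank [ 455.5698 -266.0695] yaw by y-dir -3.553836083665694 by x-dir -3.9816807874136053 size 88.04903479256106 316.47169112477974
```

```bash
python3 - <<'E'
from h import *
c=plan([.64,-.05,.22],down());c=plan([.687,.1308,.10],down(),c)
E
```

```text
move [-0.33   0.887  0.077] [-0.    -0.    -0.041] mm 237.0 deg 3.0
move [-0.188  0.723  0.48 ] [0. 0. 0.] mm 222.0 deg 0.0
```

{"api": "apply_moves", "payload": {"rows": [[-0.08,0.22,0,0,0,-0.041],[-0.16,0.44,0,0,0,-0.041],[-0.25,0.66,0.03,0,0,-0.041],[-0.33,0.887,0.077,0,0,-0.041],[-0.33,0.887,0.077,0,0,-0.041]], "claw": 0}}

```text
clock: 15.8
tcp_pos: [0.6416, -0.0421, 0.2183]
orientation: [0.016, -3.14, -0.004]
contact_force: [-0.4, -0.9, 0.0]
grip_width: -0.0001
gripper_force: 0.0
```

{"api": "apply_moves", "payload": {"rows": [[-0.188,0.22,0,0,0,0],[-0.188,0.44,0.05,0,0,0],[-0.188,0.68,0.15,0,0,0],[-0.188,0.723,0.35,0,0,0],[-0.188,0.723,0.48,0,0,0]]}}

```text
clock: 16.42
tcp_pos: [0.6862, 0.1331, 0.0978]
orientation: [0.006, -3.139, 0.0]
contact_force: [0.1, -0.8, -0.3]
grip_width: 0.0
gripper_force: 0.0
```

{"api": "apply_moves", "payload": {"rows": [[0,0,0.05,0,0,0],[0,0,0.1,0,0,0],[0,0,0.12,0,0,0],[0,0,0.12,0,0,0]]}}

```text
clock: 16.92
tcp_pos: [0.688, 0.1321, 0.0707]
orientation: [-0.003, 3.141, 0.0]
contact_force: [-0.5, 0.8, 0.5]
grip_width: 0.0001
gripper_force: 0.0
```

```bash
python3 - <<'E'
from h import *
o=r.get_obs();print(o["clock"],o["tcp_pos"],o["orientation"],o["contact_force"])
plan([.687,.1308,.0618],down())
E
```

```text
16.925 [0.688  0.1321 0.0707] [-0.0025  3.1407  0.0005] [-0.4562  0.8472  0.4527]
move [ 0.004 -0.005  0.036] [0.    0.001 0.001] mm 9.0 deg 0.0
```

{"api": "apply_moves", "payload": {"rows": [[0,-0.005,0.034,0,0,0],[0,-0.005,0.034,0,0,0],[0.04,-0.005,0.034,0,0,0],[0.08,-0.005,0.034,0,0,0],[0.12,-0.005,0.034,0,0,0]]}}

```text
clock: 17.55
tcp_pos: [0.6567, 0.1312, 0.0617]
orientation: [-0.004, 3.142, 0.0]
contact_force: [0.0, 0.7, -0.0]
grip_width: -0.0003
gripper_force: 0.1
```

{"api": "apply_moves", "payload": {"rows": [[0.04,0,0,0,0,0],[0.08,0,0,0,0,0],[0.12,0,0,0,0,0],[0.16,0,0,0,0,0],[0.205,0,0,0,0,0]]}}

```text
clock: 18.18
tcp_pos: [0.6058, 0.131, 0.0617]
orientation: [-0.003, 3.141, 0.0]
contact_force: [0.8, 0.2, 0.3]
grip_width: 0.0004
gripper_force: 0.4
```

```bash
python3 - <<'E'
from h import *
o=r.get_obs();print(o["clock"],o["tcp_pos"],o["contact_force"])
w=r.grab_frame("wrist");g=cv2.cvtColor(w["pixels"],cv2.COLOR_RGB2GRAY)
for c in (235,320):
    d=np.diff(g[200:290,c].astype(int)); k=200+d.argmin(); print(c,k,d.min(),onz(w,[[c,k+.5]],.066)[0])
plan([.459,.1308,.11],down())
E
```

```text
18.175 [0.6058 0.131  0.0617] [0.7518 0.2325 0.2782]
235 255 -67 [0.5942 0.1102 0.066 ]
320 255 -74 [0.5941 0.1498 0.066 ]
move [ 0.58   0.001 -0.194] [ 0.    -0.001  0.001] mm 152.0 deg 0.0
```

{"api": "apply_moves", "payload": {"rows": [[-0.02,0,-0.15,0,0,0],[0,0,-0.35,0,0,0],[0.25,0,-0.35,0,0,0],[0.5,0,-0.35,0,0,0],[0.593,0,-0.35,0,0,0]]}}

```text
clock: 18.85
tcp_pos: [0.4537, 0.1303, 0.1484]
orientation: [0.005, -3.138, -0.001]
contact_force: [1.1, 0.4, 0.3]
grip_width: 0.0001
gripper_force: 0.0
```

{"api": "apply_moves", "payload": {"rows": [[0,0,0,0,0,0],[0,0,0,0,0,0],[0,0,0,0,0,0],[0,0,0.15,0,0,0],[0,0,0.15,0,0,0]], "claw": 1}}

```text
clock: 19.48
tcp_pos: [0.457, 0.1297, 0.1098]
orientation: [0.002, -3.138, 0.005]
contact_force: [0.2, -0.2, 0.1]
grip_width: 0.0851
gripper_force: 0.0
```

{"api": "apply_moves", "payload": {"rows": [[0,0,0.06,0,0,0],[0,0,0.16,0,0,0],[0,0,0.25,0,0,0],[0,0,0.27,0,0,0],[0,0,0.27,0,0,0]]}}

```text
clock: 20.1
tcp_pos: [0.4584, 0.1306, 0.0443]
orientation: [-0.003, 3.141, 0.0]
contact_force: [-0.0, -0.1, 0.5]
grip_width: 0.0856
gripper_force: 0.0
```

```bash
python3 - <<'E'
from h import *
o=r.get_obs();print(o["clock"],o["tcp_pos"],o["orientation"],o["contact_force"],o["grip_width"])
E
```

```text
20.1 [0.4584 0.1306 0.0443] [-0.0027  3.1413  0.    ] [-0.0386 -0.0939  0.4833] 0.08555381591483278
```

{"api": "apply_moves", "payload": {"rows": [[0,0,0,0,0,0],[0,0,0,0,0,0],[0,0,0,0,0,0],[0,0,0,0,0,0],[0,0,0,0,0,0]], "claw": 0, "newtons": 60}}

```text
clock: 20.72
tcp_pos: [0.4587, 0.1309, 0.0449]
orientation: [-0.003, 3.14, 0.002]
contact_force: [-2.2, -0.7, 5.7]
grip_width: 0.0642
gripper_force: 64.3
```

{"api": "apply_moves", "payload": {"rows": [[0,0,-0.05,0,0,0],[0,0,-0.15,0,0,0],[0,0,-0.3,0,0,0],[0,0,-0.45,0,0,0],[0,0,-0.45,0,0,0]]}}

```text
clock: 21.35
tcp_pos: [0.4598, 0.1314, 0.1595]
orientation: [-0.003, 3.137, 0.006]
contact_force: [-0.0, -0.3, -0.8]
grip_width: 0.0642
gripper_force: 66.2
```

```bash
python3 - <<'E'
from h import *
o=r.get_obs();print(o["clock"],o["tcp_pos"],o["orientation"],o["contact_force"],o["grip_width"])
t=pw(-.0603,.0437);print(t)
c=plan([*t,.12],down(PY))
E
```

```text
21.35 [0.4598 0.1314 0.1595] [-0.0031  3.1367  0.0056] [-0.0298 -0.2592 -0.8112] 0.06424614089881728
[ 0.3981 -0.2187]
move [ 0.25  -1.4    0.152] [0.002 0.003 0.04 ] mm 357.0 deg 3.0
```

{"api": "apply_moves", "payload": {"rows": [[0,-0.18,0,0,0,0.04],[0,-0.38,0,0,0,0.04],[0,-0.58,0,0,0,0.04],[0,-0.78,0,0,0,0.04],[0,-0.9,0,0,0,0.04]]}}

```text
clock: 21.98
tcp_pos: [0.4574, -0.0968, 0.1561]
orientation: [-0.1, -3.139, 0.001]
contact_force: [0.3, 0.5, -1.2]
grip_width: 0.0641
gripper_force: 66.2
```

{"api": "apply_moves", "payload": {"rows": [[0.07,-0.18,0,0,0,0],[0.15,-0.35,0,0,0,0],[0.217,-0.51,0,0,0,0],[0.217,-0.51,0.15,0,0,0],[0.217,-0.51,0.15,0,0,0]]}}

```text
clock: 22.6
tcp_pos: [0.394, -0.2177, 0.1172]
orientation: [-0.097, -3.134, -0.002]
contact_force: [-0.4, -0.5, 0.6]
grip_width: 0.0641
gripper_force: 66.7
```

{"api": "apply_moves", "payload": {"rows": [[0,0,0,0,0,0],[0,0,0,0,0,0],[0,0,0,0,0,0]]}}

```text
clock: 22.98
tcp_pos: [0.3973, -0.218, 0.1197]
orientation: [0.094, 3.139, 0.0]
contact_force: [0.3, -0.8, -0.2]
grip_width: 0.0641
gripper_force: 66.7
```

```bash
python3 - <<'E'
from h import *
o=r.get_obs();print(o["clock"],o["tcp_pos"],o["orientation"],o["contact_force"],o["grip_width"])
t=pw(-.0603,.0437);print(t)
c=plan([*t,.0180],down(PY))
E
```

```text
22.975 [ 0.3973 -0.218   0.1197] [0.0938 3.1388 0.    ] [ 0.2591 -0.7825 -0.2462] 0.06406374952490639
[ 0.3981 -0.2187]
move [-0.003 -0.003  0.407] [0.    0.001 0.001] mm 101.0 deg 0.0
```

{"api": "apply_moves", "payload": {"rows": [[-0.005,-0.003,0.15,0,0,0],[-0.005,-0.003,0.3,0,0,0],[-0.005,-0.003,0.37,0,0,0],[-0.005,-0.003,0.405,0,0,0],[-0.005,-0.003,0.405,0,0,0]]}}

```text
clock: 23.6
tcp_pos: [0.398, -0.2192, 0.0179]
orientation: [0.095, 3.14, 0.0]
contact_force: [-0.6, -0.6, -0.3]
grip_width: 0.0643
gripper_force: 66.7
```

{"api": "apply_moves", "payload": {"rows": [[0,0,0.004,0,0,0],[0,0,0.008,0,0,0],[0,0,0.011,0,0,0],[0,0,0.013,0,0,0],[0,0,0.013,0,0,0]]}}

```text
clock: 24.22
tcp_pos: [0.3982, -0.2191, 0.0152]
orientation: [0.096, 3.139, 0.001]
contact_force: [-2.7, 2.1, 10.2]
grip_width: 0.0641
gripper_force: 67.8
```

```bash
python3 - <<'E'
from h import *
o=r.get_obs();print(o["clock"],o["tcp_pos"],o["orientation"],o["contact_force"],o["grip_width"])
E
```

```text
24.225 [ 0.3982 -0.2191  0.0152] [0.0956 3.1391 0.0008] [-2.7207  2.1193 10.2493] 0.0641182133861909
```

{"api": "apply_moves", "payload": {"rows": [[0,0,0,0,0,0],[0,0,0,0,0,0],[0,0,0,0,0,0],[0,0,0,0,0,0]], "claw": 0.82}}

```text
clock: 24.72
tcp_pos: [0.3978, -0.2191, 0.0145]
orientation: [-0.095, -3.14, -0.0]
contact_force: [-0.4, -0.3, -0.3]
grip_width: 0.07
gripper_force: 0.0
```

{"api": "apply_moves", "payload": {"rows": [[0,0,-0.05,0,0,0],[0,0,-0.2,0,0,0],[-0.1,-0.03,-0.4,0,0,0],[-0.2,-0.1,-0.6,0,0,0],[-0.3,-0.15,-0.8,0,0,0]]}}

```text
clock: 25.35
tcp_pos: [0.4705, -0.2617, 0.2172]
orientation: [0.097, 3.14, -0.001]
contact_force: [1.6, 0.2, -1.6]
grip_width: 0.0699
gripper_force: 0.0
```

{"api": "apply_moves", "payload": {"rows": [[-0.2,0,-0.1,0,0,0],[-0.3,0,-0.1,0,0,0],[-0.3,0,-0.1,0,0,0],[-0.3,0,-0.1,0,0,0],[-0.3,0,-0.1,0,0,0]], "claw": 0.9}}

```text
clock: 25.98
tcp_pos: [0.5438, -0.2659, 0.2395]
orientation: [-0.098, -3.139, -0.001]
contact_force: [-0.2, 0.1, 0.1]
grip_width: 0.0769
gripper_force: 0.0
```

```bash
python3 - <<'E'
from h import *
o=r.get_obs();print(o["clock"],o["tcp_pos"],o["orientation"],o["contact_force"],o["grip_width"])
w=r.grab_frame("wrist");save(w,"w9.png",1.4);pickle.dump(w,open("w9.pkl","wb"))
for d in r.outline_of(w,"tile0"):
    for q in quad(w,d["pixels"],.036): print(d["conf"],q)
for d in r.landmark_of(w,"carafe0"): print(d,onz(w,d["point"],.025))
E
```

```text
25.975 [ 0.5438 -0.2659  0.2395] [-0.0977 -3.1393 -0.0008] [-0.2004  0.1059  0.103 ] 0.07694940868682534
0.9 ((456.3330383300781, -223.2577362060547), (66.16515350341797, 148.8898468017578), 86.05561065673828)
0.72 ((451.9046325683594, -309.945068359375), (66.50839233398438, 149.88658142089844), 85.06175231933594)
0.46 ((753.995849609375, -0.6393051147460938), (122.978271484375, 43.82012176513672), 66.90434265136719)
{'point': [277.7, 317.1], 'conf': 0.84} [[ 0.7263 -0.2797  0.025 ]]
```

View pics/w9.png

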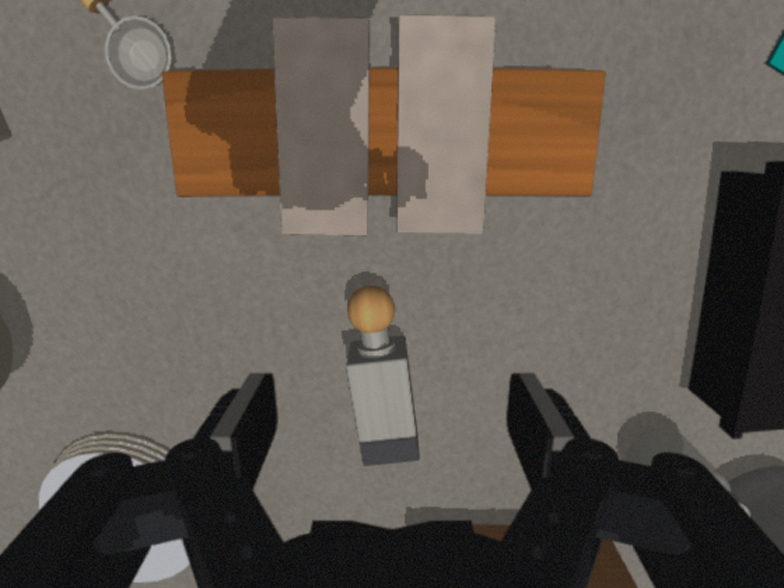

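Both tiles lie square on the plank, with a small gap at its centre. The carafe is unmoved, with its ball at (371,309) and its foot end at about (390,462).

```bash
python3 - <<'E'
from h import *
p=pickle.load(open("w9.pkl","rb"));hsv=cv2.cvtColor(p["pixels"],cv2.COLOR_RGB2HSV)
m=((hsv[...,1]>110)&(hsv[...,0]<25)).astype(np.uint8);m[:190]=0;m[245:]=0;m[:,230:]=m[:,230:];m[:,300:]=0
c=max(cv2.findContours(m,cv2.RETR_EXTERNAL,cv2.CHAIN_APPROX_NONE)[0],key=cv2.contourArea)
(x,y),rad=cv2.minEnclosingCircle(c);print(x,y,rad)
B=onz(p,[[x,y]],.025)[0];print("ball",B)
# foot end top edge & shoulder line mid at z=.05
F=onz(p,np.array([[362,442],[417,438],[348,365],[408,361]])/1.4,.05);print(F)
d=(F[0]+F[1]-F[2]-F[3])/2;print("axis yaw from body",np.degrees(np.arctan2(d[1],d[0])))
f=np.array([.7263,-.2797]);print(np.degrees(np.arctan2(*(f-B[:2])[::-1])),np.linalg.norm(f-B[:2]))
yaw=np.arctan2(d[1],d[0])
plan([B[0],B[1],.10],down(yaw))
E
```

```text
264.775146484375 220.72750854492188 16.75440216064453
ball [ 0.593  -0.2862  0.025 ]
[[ 0.7047 -0.3012  0.05  ]
 [ 0.7035 -0.254   0.05  ]
 [ 0.6307 -0.3064  0.05  ]
 [ 0.6301 -0.258   0.05  ]]
axis yaw from body 3.557504760695246
2.8107299780411195 0.13341898327523707
move [-0.199 -0.07   0.558] [ 0.    -0.    -0.079] mm 149.0 deg 7.0
```

{"api": "apply_moves", "payload": {"rows": [[-0.08,-0.03,0.1,0,0,-0.075],[-0.16,-0.06,0.25,0,0,-0.075],[-0.2,-0.07,0.4,0,0,-0.075],[-0.2,-0.07,0.55,0,0,-0.075],[-0.2,-0.07,0.558,0,0,-0.075]], "claw": 1}}

```text
clock: 26.75
tcp_pos: [0.592, -0.2851, 0.0973]
orientation: [0.089, -3.135, -0.003]
contact_force: [0.0, 0.3, 0.9]
grip_width: 0.0854
gripper_force: 0.0
```

```bash
python3 - <<'E'
from h import *
w=r.grab_frame("wrist");w=r.grab_frame("wrist");o=r.get_obs();print(o["clock"],o["tcp_pos"],o["orientation"],o["grip_width"])
hsv=cv2.cvtColor(w["pixels"],cv2.COLOR_RGB2HSV);save(w,"w10.png",1)
for d in r.search_frame(w,"carafe0")[:2]:print(d)
for d in r.landmark_of(w,"carafe0")[:2]:print(d)
plan([.593,-.2858,.030],down(np.radians(3.2)))
E
```

```text
26.85 [ 0.5941 -0.2866  0.1008] [-0.0891  3.1403 -0.0006] 0.08515621691657821
{'rect': [241.9, 194.4, 74.8, 179.7], 'conf': 0.7}
{'point': [279.5, 375.0], 'conf': 0.87}
move [0.008 0.005 0.288] [-0.001  0.002  0.001] mm 72.0 deg 0.0
```

View pics/w10.png

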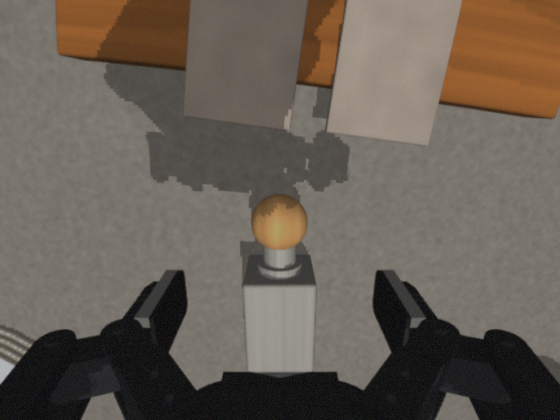

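The ball at (279,222) is centred between the jaws, and the carafe's axis is aligned with the tool.

{"api": "apply_moves", "payload": {"rows": [[0.004,0.003,0.12,0,0,0],[0.004,0.003,0.24,0,0,0],[0.004,0.003,0.33,0,0,0],[0.004,0.003,0.37,0,0,0],[0.004,0.003,0.37,0,0,0]]}}

```text
clock: 27.58
tcp_pos: [0.5931, -0.2856, 0.0076]
orientation: [0.089, -3.14, 0.0]
contact_force: [-0.5, -0.1, -0.2]
grip_width: 0.0854
gripper_force: 0.0
```

{"api": "apply_moves", "payload": {"rows": [[0,0,0,0,0,0],[0,0,0,0,0,0],[0,0,0,0,0,0],[0,0,0,0,0,0],[0,0,0,0,0,0]], "claw": 0, "newtons": 20}}

```text
clock: 28.2
tcp_pos: [0.5935, -0.2857, 0.0083]
orientation: [-0.09, 3.139, -0.0]
contact_force: [0.5, 1.5, 5.7]
grip_width: 0.0386
gripper_force: 19.7
```

```bash
python3 - <<'E'
from h import *
o=r.get_obs();print(o["clock"],o["tcp_pos"],o["orientation"],o["contact_force"],o["grip_width"],o["gripper_force"])
E
```

```text
28.2 [ 0.5935 -0.2857  0.0083] [-0.0895  3.1393 -0.0003] [0.4539 1.5292 5.6917] 0.03863000167052905 19.698324501514435
```

{"api": "apply_moves", "payload": {"rows": [[0,0,-0.04,0,0,0],[0,0,-0.1,0,0,0],[0,0,-0.17,0,0,0],[0,0,-0.25,0,0,0],[0,0,-0.33,0,0,0]]}}

```text
clock: 28.82
tcp_pos: [0.5931, -0.2855, 0.0917]
orientation: [-0.089, 3.14, -0.0]
contact_force: [1.5, -0.2, -2.2]
grip_width: 0.0384
gripper_force: 20.4
```

{"api": "apply_moves", "payload": {"rows": [[0,0,-0.08,0,0,0],[0,0,-0.17,0,0,0],[0,0,-0.26,0,0,0],[0,0,-0.35,0,0,0],[0,0,-0.45,0,0,0]]}}

```text
clock: 29.45
tcp_pos: [0.5924, -0.2854, 0.2036]
orientation: [0.089, -3.139, -0.001]
contact_force: [0.2, 0.1, -3.9]
grip_width: 0.0386
gripper_force: 20.6
```

{"api": "apply_moves", "payload": {"rows": [[0,0,-0.05,0,0,0],[0,0,-0.05,0,0,0],[0,0,-0.05,0,0,0],[0,0,-0.05,0,0,0],[0,0,-0.05,0,0,0]]}}

```text
clock: 30.08
tcp_pos: [0.5927, -0.2853, 0.2143]
orientation: [0.089, -3.139, -0.001]
contact_force: [-0.3, 0.2, -2.8]
grip_width: 0.0384
gripper_force: 20.6
```

```bash
python3 - <<'E'
from h import *
o=r.get_obs();print(o["clock"],o["tcp_pos"],o["orientation"],o["contact_force"],o["grip_width"],o["gripper_force"])
s=r.grab_frame("scene");pickle.dump(s,open("s11.pkl","wb"))
for d in r.search_frame(s,"carafe0")[:2]+r.landmark_of(s,"carafe0")[:2]:print(d)
c=o["tcp_pos"]+[0,0,.02];q=proj(s,c)[0];print(q)
x,y=q.astype(int);save(s,"s11.png",4,(x-90,y-70,x+90,y+80))
print("ideal foot px if upright",proj(s,c-[0,0,.136]))
E
```

```text
30.075 [ 0.5927 -0.2853  0.2143] [ 0.0895 -3.139  -0.0005] [-0.2908  0.1968 -2.8398] 0.03836408956981561 20.61091125011444
{'rect': [196.8, 218.9, 32.8, 58.0], 'conf': 0.81}
{'rect': [387.3, 160.6, 38.6, 36.4], 'conf': 0.38}
{'point': [212.0, 264.4], 'conf': 0.69}
[211.1391 222.5971]
ideal foot px if upright [[215.4461 263.9595]]
```

View pics/s11.png

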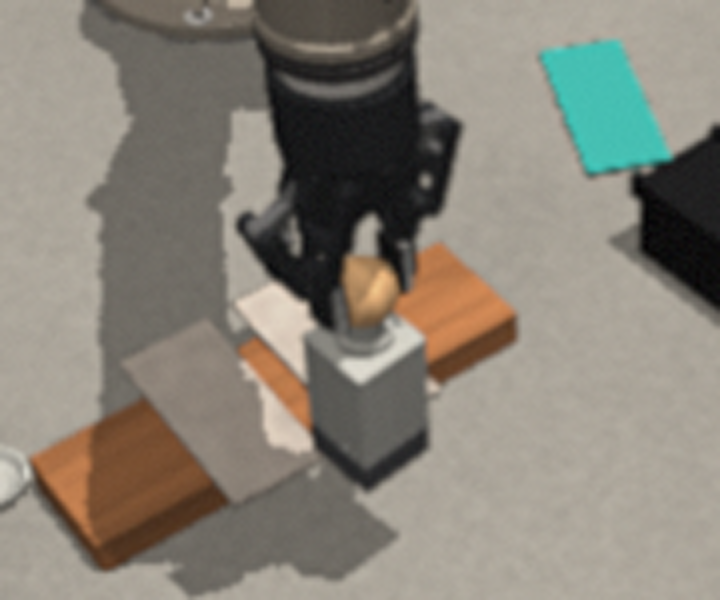

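The carafe hangs nearly upright from the ball at crop px (370,290), foot towards (368,470). Now I'll estimate the remaining tilt.

```bash
python3 - <<'E'
from h import *
s=pickle.load(open("s11.pkl","rb"));o=r.get_obs();b=np.array([.5927,-.2853,.2143+.022])
# box edges: predicted px (crop coordinates) for tilt psi
x0,y0=proj(s,[.5927,-.2853,.2343])[0].astype(int)-[90,70]
Rz=R.from_euler("z",np.radians(3.2))
for psi in (-10,-5,0,5,10,15,20):
    t=np.radians(psi);ax=np.array([np.sin(t),0,-np.cos(t)]);pe=np.array([np.cos(t),0,np.sin(t)]);yy=np.array([0,1,0])
    P=[b+Rz.apply(ax*d+pe*.025*i+yy*.025*j) for d in (.036,.136) for i,j in ((1,-1),(1,1),(-1,-1))]
    print(psi,((proj(s,P)-[x0,y0])*4).round().tolist())
E
```

```text
-10 [[353.0, 372.0], [422.0, 325.0], [293.0, 315.0], [346.0, 472.0], [411.0, 426.0], [291.0, 417.0]]
-5 [[357.0, 373.0], [426.0, 326.0], [297.0, 321.0], [360.0, 483.0], [425.0, 436.0], [304.0, 432.0]]
0 [[360.0, 373.0], [429.0, 326.0], [301.0, 326.0], [373.0, 492.0], [438.0, 445.0], [317.0, 446.0]]
5 [[364.0, 373.0], [433.0, 326.0], [305.0, 332.0], [387.0, 501.0], [451.0, 453.0], [331.0, 458.0]]
10 [[367.0, 373.0], [436.0, 325.0], [309.0, 337.0], [400.0, 508.0], [465.0, 460.0], [344.0, 470.0]]
15 [[370.0, 372.0], [439.0, 324.0], [314.0, 342.0], [412.0, 513.0], [478.0, 465.0], [358.0, 481.0]]
20 [[372.0, 370.0], [442.0, 323.0], [318.0, 347.0], [425.0, 517.0], [490.0, 469.0], [371.0, 491.0]]
```

```bash
python3 - <<'E'
from h import *
o=r.get_obs();print(o["tcp_pos"],o["orientation"])
plan([.4563,-.2233,.205],down(PY,np.radians(-3)))
E
```

```text
[ 0.593  -0.2855  0.2148] [ 0.0895 -3.14   -0.0001]
move [0.532 0.279 0.039] [ 0.002 -0.033  0.075] mm 150.0 deg 7.0
```

{"api": "apply_moves", "payload": {"rows": [[0.05,0.03,0,0,0,0.01],[0.12,0.07,0,0,-0.01,0.025],[0.2,0.11,0,0,-0.015,0.04],[0.29,0.155,0.01,0,-0.02,0.055],[0.37,0.195,0.02,0,-0.03,0.075]]}}

```text
clock: 30.85
tcp_pos: [0.4971, -0.2419, 0.21]
orientation: [0.096, 3.093, 0.002]
contact_force: [-0.4, 0.6, -2.8]
grip_width: 0.0384
gripper_force: 20.7
```

```bash
python3 - <<'E'
from h import *
plan([.4563,-.2233,.205],down(PY,np.radians(-3)))
E
```

```text
move [0.168 0.064 0.012] [ 0.002 -0.003 -0.001] mm 45.0 deg 0.0
```

{"api": "apply_moves", "payload": {"rows": [[0.06,0.025,0,0,0,0],[0.11,0.045,0,0,0,0],[0.15,0.06,0,0,0,0],[0.165,0.065,0.01,0,0,0],[0.165,0.065,0.01,0,0,0]]}}

```text
clock: 31.48
tcp_pos: [0.458, -0.2233, 0.2056]
orientation: [0.094, 3.093, 0.002]
contact_force: [0.3, -0.0, -3.4]
grip_width: 0.0386
gripper_force: 20.8
```

{"api": "apply_moves", "payload": {"rows": [[0,0,0,0,0,0],[0,0,0,0,0,0],[0,0,0,0,0,0]]}}

```text
clock: 31.85
tcp_pos: [0.4581, -0.2235, 0.2056]
orientation: [0.094, 3.093, 0.002]
contact_force: [0.1, 0.6, -4.3]
grip_width: 0.0385
gripper_force: 20.8
```

```bash
python3 - <<'E'
from h import *
o=r.get_obs();print(o["clock"],o["tcp_pos"],o["orientation"])
plan([.4563,-.2233,.160],down(PY,np.radians(-3)))
s=r.grab_frame("scene");pickle.dump(s,open("s12.pkl","wb"));t=r.grab_frame("top")
c=o["tcp_pos"]+[0,0,.017]
x,y=proj(s,c)[0].astype(int);a=s["pixels"][y-60:y+90,x-90:x+90]
b=cv2.resize(t["pixels"][190:280,285:393],(180,150));
cv2.imwrite("pics/s12.png",cv2.resize(np.hstack([a,b]),(800,333),interpolation=cv2.INTER_CUBIC)[...,::-1])
E
```

```text
31.85 [ 0.4581 -0.2235  0.2056] [0.0941 3.0931 0.0017]
move [ 0.016 -0.     0.182] [ 0.002 -0.003 -0.   ] mm 45.0 deg 0.0
```

View pics/s12.png

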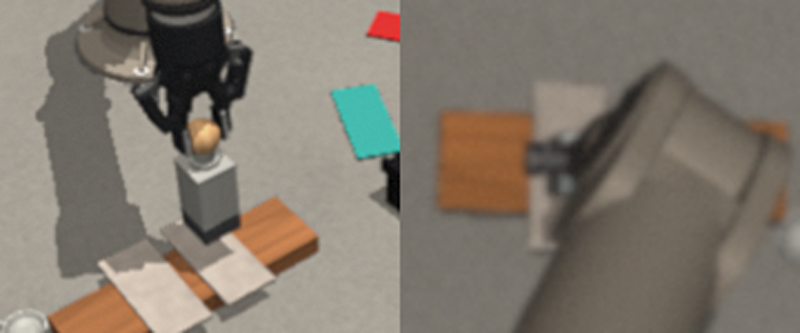

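The carafe hangs upright over the left tile, foot above the tile's middle. Now I'll lower it.

{"api": "apply_moves", "payload": {"rows": [[0.006,0,0.05,0,0,0],[0.01,0,0.1,0,0,0],[0.016,0,0.15,0,0,0],[0.016,0,0.175,0,0,0],[0.016,0,0.175,0,0,0]]}}

```text
clock: 32.58
tcp_pos: [0.4558, -0.2233, 0.1613]
orientation: [0.095, 3.094, 0.002]
contact_force: [0.1, 0.3, -3.8]
grip_width: 0.0383
gripper_force: 21.0
```

{"api": "apply_moves", "payload": {"rows": [[0,0,0.006,0,0,0],[0,0,0.012,0,0,0],[0,0,0.018,0,0,0],[0,0,0.018,0,0,0]]}}

```text
clock: 33.08
tcp_pos: [0.459, -0.2245, 0.1603]
orientation: [0.094, 3.087, 0.001]
contact_force: [-3.6, 2.2, 20.9]
grip_width: 0.0388
gripper_force: 22.6
```

{"api": "apply_moves", "payload": {"rows": [[0,0,-0.01,0,0,0],[0,0,-0.01,0,0,0]]}}

```text
clock: 33.33
tcp_pos: [0.4563, -0.2231, 0.1601]
orientation: [0.094, 3.092, 0.002]
contact_force: [-1.1, 0.4, 5.1]
grip_width: 0.0385
gripper_force: 21.6
```

```bash
python3 - <<'E'
from h import *
o=r.get_obs();print(o["clock"],o["tcp_pos"],o["orientation"],o["contact_force"])
s=r.grab_frame("scene");pickle.dump(s,open("s13.pkl","wb"))
for d in r.outline_of(s,"carafe0")[:1]:
    m=d["pixels"];print(d["conf"],d["rect"])
    ys,xs=np.nonzero(m)
    for y in range(ys.min(),ys.max()+1,3): print(y,xs[ys==y].min(),xs[ys==y].max(),end="; ")
    pickle.dump(m,open("m13.pkl","wb"))
for d in r.landmark_of(s,"carafe0")[:1]:print(d,onz(s,d["point"],.036))
Rz=R.from_euler("z",PY);f=np.array([.4563,-.2233,.036])
for h in (0,.1):
    print(h,proj(s,[f+[0,0,h]+Rz.apply([i*.025,j*.025,0]) for i,j in ((1,-1),(1,1),(-1,-1),(-1,1))]).round(1).tolist())
E
```

```text
33.325 [ 0.4563 -0.2231  0.1601] [0.0939 3.0923 0.0023] [-1.0529  0.392   5.1211]
0.72 [151.8, 231.2, 49.2, 50.0]
233 170 172; 236 164 176; 239 158 178; 242 152 181; 245 153 184; 248 155 186; 251 158 189; 254 160 192; 257 162 194; 260 165 197; 263 167 199; 266 170 201; 269 173 198; 272 175 193; 275 177 185; {'point': [201.3, 240.4], 'conf': 0.79} [[ 0.4584 -0.2332  0.036 ]]
0 [[201.1, 248.0], [217.1, 239.3], [190.7, 237.0], [206.5, 228.7]]
0.1 [[197.5, 220.3], [214.4, 211.5], [186.6, 209.3], [203.4, 201.0]]
```

{"api": "apply_moves", "payload": {"rows": [[0,0,0,0,0,0],[0,0,0,0,0,0],[0,0,0,0,0,0],[0,0,0,0,0,0]], "claw": 0.8}}

```text
clock: 33.98
tcp_pos: [0.456, -0.2231, 0.1597]
orientation: [0.094, 3.093, 0.002]
contact_force: [0.5, 0.0, 0.3]
grip_width: 0.0681
gripper_force: 0.0
```

{"api": "apply_moves", "payload": {"rows": [[0,0,-0.06,0,0,0],[0,0,-0.2,0,0,0],[0,0,-0.4,0,0.01,0],[-0.15,0,-0.55,0,0.02,0],[-0.3,0,-0.65,0,0.03,0]]}}

```text
clock: 34.6
tcp_pos: [0.5243, -0.2281, 0.3293]
orientation: [0.096, 3.136, 0.005]
contact_force: [0.2, -0.4, -0.2]
grip_width: 0.0683
gripper_force: 0.0
```

{"api": "apply_moves", "payload": {"rows": [[0,0,0,0,0,0],[0,0,0,0,0,0],[0,0,0,0,0,0]]}}

```text
clock: 34.98
tcp_pos: [0.5217, -0.2278, 0.3251]
orientation: [-0.097, -3.139, -0.006]
contact_force: [-0.1, -0.3, 0.6]
grip_width: 0.0679
gripper_force: 0.0
```

```bash
python3 - <<'E'
from h import *
o=r.get_obs();print(o["clock"],o["tcp_pos"],o["orientation"],o["contact_force"])
w=r.grab_frame("wrist");pickle.dump(w,open("w14.pkl","wb"))
s=r.grab_frame("scene");pickle.dump(s,open("s14.pkl","wb"))
a=np.full((480,800,3),0,np.uint8)
a[:420,:560]=w["pixels"];x,y=proj(s,[.456,-.223,.1])[0].astype(int)
a[:360,560:]=cv2.resize(s["pixels"][y-45:y+45,x-30:x+30],(240,360),interpolation=cv2.INTER_CUBIC)
cv2.imwrite("pics/w14.png",a[...,::-1])
for z,q in((0,w),(1,s)):
    for d in r.landmark_of(q,"carafe0")[:1]:print(d,onz(q,d["point"],.036))
E
```

```text
34.975 [ 0.5217 -0.2278  0.3251] [-0.0974 -3.1388 -0.0056] [-0.107  -0.2555  0.5509]
{'point': [276.7, 112.7], 'conf': 0.88} [[ 0.4529 -0.2264  0.036 ]]
{'point': [203.2, 237.2], 'conf': 0.93} [[ 0.4524 -0.2225  0.036 ]]
```

View pics/w14.png

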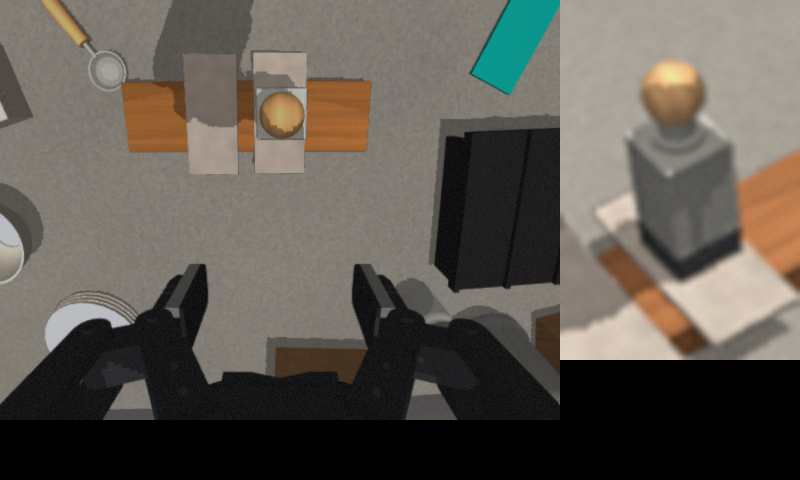

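The carafe stands upright on the left tile at (281,114), close to the tile's middle. The scene inset shows it square on the tile. Now the valve: I'll go above it for a close measurement.

{"api": "apply_moves", "payload": {"rows": [[0,0.2,0,0,0,-0.04],[-0.04,0.44,0,0,0,-0.04],[-0.08,0.68,0,0,0,-0.04],[-0.11,0.92,0,0,0,-0.04],[-0.11,1.0,0,0,0,-0.04]], "claw": 0.5}}

```text
clock: 35.8
tcp_pos: [0.566, 0.0253, 0.3257]
orientation: [0.014, -3.141, -0.006]
contact_force: [0.3, -0.2, 0.2]
grip_width: 0.043
gripper_force: 0.0
```

{"api": "apply_moves", "payload": {"rows": [[0,0.24,0,0,0,0],[0,0.48,0,0,0,0],[0,0.72,0,0,0,0],[0,0.96,0,0,0,0],[0,1.0,0,0,0,0]]}}

```text
clock: 36.42
tcp_pos: [0.5639, 0.2753, 0.326]
orientation: [0.014, -3.14, -0.005]
contact_force: [-0.2, -0.4, -0.1]
grip_width: 0.0428
gripper_force: 0.0
```

{"api": "apply_moves", "payload": {"rows": [[0,0.2,0,0,0,0],[0,0.35,0,0,0,0],[0,0.35,0,0,0,0],[0,0.35,0,0,0,0],[0,0.35,0,0,0,0]]}}

```text
clock: 37.05
tcp_pos: [0.5659, 0.3553, 0.3277]
orientation: [0.002, 3.141, 0.004]
contact_force: [0.5, 0.2, -0.1]
grip_width: 0.0432
gripper_force: 0.0
```

```bash
python3 - <<'E'
from h import *
w=r.grab_frame("wrist");w=r.grab_frame("wrist");pickle.dump(w,open("w15.pkl","wb"))
o=r.get_obs();print(o["clock"],o["tcp_pos"],o["orientation"],w["eye"])
A={}
for n in ("wrist","top","scene"):
    q=w if n=="wrist" else r.grab_frame(n)
    for t in ("valve_axis","lever_grip"):
        for d in r.landmark_of(q,t)[:2]:print(n,t,np.round(d["point"],1),round(d["conf"],2),onz(q,d["point"],.109)[0])
hsv=cv2.cvtColor(w["pixels"],cv2.COLOR_RGB2HSV)
m=((hsv[...,0]<10)&(hsv[...,1]>130)&(hsv[...,2]>120)).astype(np.uint8)
for c in cv2.findContours(m,cv2.RETR_EXTERNAL,cv2.CHAIN_APPROX_NONE)[0]:
    if cv2.contourArea(c)>300:print("copper",cv2.boundingRect(c),cv2.minAreaRect(c))
d=((hsv[...,2]<60)).astype(np.uint8);d[260:]=0
for c in cv2.findContours(d,cv2.RETR_EXTERNAL,cv2.CHAIN_APPROX_NONE)[0]:
    if cv2.contourArea(c)>300:print("dark",cv2.boundingRect(c),cv2.minAreaRect(c))
E
```

```text
37.15 [0.5656 0.3561 0.3276] [0.0001 3.1412 0.0045] [0.4867 0.3554 0.47  ]
wrist valve_axis [301.4 141.8] 0.83 [0.5264 0.3799 0.109 ]
wrist lever_grip [297.4  62.1] 0.63 [0.4455 0.3744 0.109 ]
top valve_axis [142.1 216.2] 0.72 [0.5301 0.3859 0.109 ]
top lever_grip [143.2 241.5] 0.83 [0.4487 0.3826 0.109 ]
scene valve_axis [373.1 138.2] 0.66 [0.5223 0.3774 0.109 ]
scene valve_axis [201.6 240.1] 0.48 [ 0.518  -0.2687  0.109 ]
scene lever_grip [352.1 127. ] 0.81 [0.4394 0.3749 0.109 ]
dark (3, 107, 209, 153) ((107.08174896240234, 184.22027587890625), (152.37017822265625, 206.25038146972656), 89.18154907226562)
dark (289, 20, 19, 78) ((297.9339294433594, 58.3201789855957), (77.0252456665039, 16.81046485900879), 88.26429748535156)
```

```bash
python3 - <<'E'
from h import *
w=pickle.load(open("w15.pkl","rb"));hsv=cv2.cvtColor(w["pixels"],cv2.COLOR_RGB2HSV)
print(hsv[147,310:560:30].tolist());print(hsv[147,220:310:15].tolist())
def fit(m,z):
    c=max(cv2.findContours(m.astype(np.uint8),cv2.RETR_EXTERNAL,cv2.CHAIN_APPROX_NONE)[0],key=cv2.contourArea)
    X=onz(w,c.reshape(-1,2),z)[:,:2]*1000;q=cv2.minAreaRect(X.astype(np.float32));print(cv2.boundingRect(c),q);return X
m=(hsv[...,2]<60);m[110:]=0;m[:,:270]=0;m[:,330:]=0
fit(m,.115)
sat=(hsv[...,1]>120)&(hsv[...,0]<22);sat[:100]=0;sat[200:]=0;sat[:,:215]=0
X=fit(sat,.07)
# pipe edges column by column
P=[]
for c in range(330,550,6):
    y=np.nonzero(sat[:,c])[0]
    if len(y)>5:P.append((c,y.min(),y.max()))
P=np.array(P);print(P[:3],P[-3:])
for k in(1,2):
    L=onz(w,P[:,[0,k]],.07);v=np.polyfit(L[:,1],L[:,0],1);print("pipe edge dx/dy",v,"yaw deg",np.degrees(np.arctan(-v[0])))
g=[[c,(a+b)/2] for c,a,b in P]
E
```

```text
[[19, 181, 203], [18, 7, 171], [0, 9, 169], [9, 11, 166], [21, 29, 176], [19, 25, 175], [19, 24, 173], [21, 25, 176], [19, 26, 170]]
[[18, 25, 175], [19, 25, 176], [19, 26, 170], [19, 183, 206], [19, 183, 212], [18, 21, 182]]
(289, 20, 19, 78) ((443.4041748046875, 374.5135498046875), (72.4339828491211, 16.882566452026367), 2.606693983078003)
(259, 117, 301, 36) ((518.716796875, 519.8413696289062), (40.20002365112305, 377.28668212890625), 1.5125669240951538)
[[330 124 144]
 [336 124 144]
 [342 124 144]] [[534 122 141]
 [540 122 141]
 [546 122 141]]
pipe edge dx/dy [-0.0238  0.5196] yaw deg 1.3634305184688964
pipe edge dx/dy [-0.0245  0.5434] yaw deg 1.40458647873597
```

```bash
python3 - <<'E'
from h import *
c=plan([.4455,.3748,.16],down(np.radians(2.6)));plan([.4455,.3748,.09],down(np.radians(2.6)),c)
for k in range(1,7):
    t=np.radians(45*min(k/5,1.0));print((.08/.25*np.array([np.cos(t)-1,-np.sin(t)])).round(4),-t/np.pi*2)
E
```

```text
move [0.478 0.067 0.669] [ 0.002  0.    -0.027] mm 206.0 deg 2.0
move [-0.   -0.    0.28] [ 0. -0.  0.] mm 70.0 deg 0.0
[-0.0039 -0.0501] -0.1
[-0.0157 -0.0989] -0.2
[-0.0349 -0.1453] -0.3
[-0.0611 -0.1881] -0.4
[-0.0937 -0.2263] -0.5
[-0.0937 -0.2263] -0.5
```

{"api": "apply_moves", "payload": {"rows": [[0.22,0.03,0.1,0,0,-0.027],[0.44,0.06,0.2,0,0,-0.027],[0.478,0.067,0.4,0,0,-0.027],[0.478,0.067,0.6,0,0,-0.027],[0.478,0.067,0.67,0,0,-0.027]]}}

```text
clock: 38.17
tcp_pos: [0.4441, 0.3738, 0.1574]
orientation: [0.071, -3.138, 0.001]
contact_force: [1.0, 0.0, -0.3]
grip_width: 0.0423
gripper_force: 0.0
```

{"api": "apply_moves", "payload": {"rows": [[0,0,0,0,0,0],[0,0,0,0,0,0],[0,0,0,0,0,0]]}}

```text
clock: 38.55
tcp_pos: [0.4467, 0.3753, 0.1615]
orientation: [-0.069, 3.139, 0.008]
contact_force: [0.2, -0.0, 0.6]
grip_width: 0.0427
gripper_force: 0.0
```

```bash
python3 - <<'E'
from h import *
o=r.get_obs();print(o["clock"],o["tcp_pos"],o["orientation"])
w=r.grab_frame("wrist")
hsv=cv2.cvtColor(w["pixels"],cv2.COLOR_RGB2HSV);m=(hsv[...,2]<60).astype(np.uint8);m[:,:240]=0;m[:,320:]=0
for c in cv2.findContours(m,cv2.RETR_EXTERNAL,cv2.CHAIN_APPROX_NONE)[0]:
    if cv2.contourArea(c)>300:
        x,y,a,b=cv2.boundingRect(c);print(x,y,a,b,cv2.minAreaRect((onz(w,c.reshape(-1,2),.115)[:,:2]*1000).astype(np.float32)))
for d in r.landmark_of(w,"lever_grip")[:1]:print(d,onz(w,d["point"],.109))
plan([.4455,.3748,.09],down(np.radians(2.6)))
E
```

```text
38.55 [0.4467 0.3753 0.1615] [-0.0692  3.1387  0.008 ]
240 372 80 48 ((579.3491821289062, 381.46282958984375), (48.63658142089844, 62.63913345336914), 2.237565755844116)
264 168 30 115 ((441.37420654296875, 374.9322814941406), (75.6998291015625, 17.63847541809082), 2.9929041862487793)
{'point': [276.5, 227.8], 'conf': 0.67} [[0.4434 0.3734 0.109 ]]
move [ 0.003 -0.002  0.284] [ 0.003  0.001 -0.001] mm 70.0 deg 0.0
```

{"api": "apply_moves", "payload": {"rows": [[0.003,-0.002,0.1,0,0,0],[0.003,-0.002,0.2,0,0,0],[0.003,-0.002,0.27,0,0,0],[0.003,-0.002,0.284,0,0,0],[0.003,-0.002,0.284,0,0,0]]}}

```text
clock: 39.28
tcp_pos: [0.4453, 0.3745, 0.0892]
orientation: [-0.07, 3.14, 0.005]
contact_force: [0.5, -0.4, 0.5]
grip_width: 0.0431
gripper_force: 0.0
```

{"api": "apply_moves", "payload": {"rows": [[0,0,0,0,0,0],[0,0,0,0,0,0],[0,0,0,0,0,0],[0,0,0,0,0,0]], "claw": 0, "newtons": 25}}

```text
clock: 39.78
tcp_pos: [0.4453, 0.375, 0.0895]
orientation: [-0.071, 3.14, 0.006]
contact_force: [-0.4, 1.2, 6.0]
grip_width: 0.0135
gripper_force: 27.8
```

{"api": "apply_moves", "payload": {"rows": [[-0.004,-0.05,0,0,0,-0.1],[-0.016,-0.099,0,0,0,-0.2],[-0.035,-0.145,0,0,0,-0.3],[-0.061,-0.188,0,0,0,-0.4],[-0.092,-0.224,0,0,0,-0.49]]}}

```text
clock: 40.4
tcp_pos: [0.4706, 0.3216, 0.0896]
orientation: [-1.252, 2.877, 0.008]
contact_force: [-0.7, 6.6, 4.2]
grip_width: 0.0134
gripper_force: 27.7
```

{"api": "apply_moves", "payload": {"rows": [[0,0,0,0,0,0],[0,0,0,0,0,0],[0,0,0,0,0,0]]}}

```text
clock: 40.78
tcp_pos: [0.4707, 0.3215, 0.0896]
orientation: [-1.245, 2.88, 0.007]
contact_force: [-0.5, 3.9, 4.3]
grip_width: 0.0136
gripper_force: 28.8
```

```bash
python3 - <<'E'
from h import *
o=r.get_obs();print(o["clock"],o["tcp_pos"],o["orientation"],o["contact_force"],o["grip_width"])
d=o["tcp_pos"][:2]-[.5258,.3793];print(np.linalg.norm(d),np.degrees(np.arctan2(-d[1],-d[0])))
x=R.from_rotvec(o["orientation"]).apply([1,0,0]);print("tool yaw",np.degrees(np.arctan2(-x[1],-x[0])))
E
```

```text
40.775 [0.4707 0.3215 0.0896] [-1.2454  2.8802  0.0073] [-0.4572  3.9192  4.3009] 0.013568566754261881
0.07986304388398935 46.33278300971458
tool yaw 46.76508505205369
```

{"api": "apply_moves", "payload": {"rows": [[0,0,0,0,0,0],[0,0,0,0,0,0],[0,0,0,0,0,0],[0,0,0,0,0,0]], "claw": 0.5}}

```text
clock: 41.28
tcp_pos: [0.4703, 0.3191, 0.0885]
orientation: [-1.243, 2.884, 0.004]
contact_force: [0.4, 0.6, 0.1]
grip_width: 0.0427
gripper_force: 0.0
```

{"api": "apply_moves", "payload": {"rows": [[0,0,-0.1,0,0,0],[0,0,-0.3,0,0,0],[0,0,-0.5,0,0,0],[0,0,-0.7,0,0,0],[0,0,-0.9,0,0,0.1]]}}

```text
clock: 41.9
tcp_pos: [0.4702, 0.3184, 0.3153]
orientation: [-1.008, 2.975, 0.004]
contact_force: [1.1, 0.3, -0.6]
grip_width: 0.0428
gripper_force: 0.0
```

{"api": "apply_moves", "payload": {"rows": [[-0.15,-0.05,0,0,0,0.1],[-0.3,-0.1,0,0,0,0.2],[-0.35,-0.1,0,0,0,0.3],[-0.35,-0.1,0,0,0,0.4],[-0.35,-0.1,0,0,0,0.4]]}}

```text
clock: 42.52
tcp_pos: [0.5548, 0.3523, 0.3133]
orientation: [0.047, -3.141, -0.003]
contact_force: [0.3, -0.8, 0.7]
grip_width: 0.0427
gripper_force: 0.0
```

```bash
python3 - <<'E'
from h import *
w=r.grab_frame("wrist");w=r.grab_frame("wrist");pickle.dump(w,open("w16.pkl","wb"))
o=r.get_obs();print(o["clock"],o["tcp_pos"],o["orientation"])
for q,n in((w,"w"),(r.grab_frame("scene"),"s"),(r.grab_frame("top"),"t")):
    P={t:onz(q,r.landmark_of(q,t)[0]["point"],.109)[0] for t in("valve_axis","lever_grip")}
    d=P["lever_grip"]-P["valve_axis"];print(n,P,np.degrees(np.arctan2(-d[1],-d[0])),np.linalg.norm(d))
    for c in r.landmark_of(q,"carafe0")[:2]:print(n,"carafe",c,onz(q,c["point"],.036))
hsv=cv2.cvtColor(w["pixels"],cv2.COLOR_RGB2HSV)
m=(hsv[...,2]<60).astype(np.uint8);m[250:]=0
for c in cv2.findContours(m,cv2.RETR_EXTERNAL,cv2.CHAIN_APPROX_NONE)[0]:
    if cv2.contourArea(c)>300:print("dark",cv2.boundingRect(c),cv2.minAreaRect((onz(w,c.reshape(-1,2),.115)[:,:2]*1000).astype(np.float32)))
sat=((hsv[...,1]>120)&(hsv[...,0]<22)).astype(np.uint8);sat[260:]=0
for c in cv2.findContours(sat,cv2.RETR_EXTERNAL,cv2.CHAIN_APPROX_NONE)[0]:
    if cv2.contourArea(c)>300:print("copper",cv2.boundingRect(c),cv2.minAreaRect((onz(w,c.reshape(-1,2),.075)[:,:2]*1000).astype(np.float32)))
E
```

```text
42.625 [0.5547 0.3523 0.3136] [ 0.0502 -3.141  -0.004 ]
w {'valve_axis': array([0.528 , 0.3771, 0.109 ]), 'lever_grip': array([0.4701, 0.3171, 0.109 ])} 46.00304956487802 0.08337950893056832
s {'valve_axis': array([0.5274, 0.3857, 0.109 ]), 'lever_grip': array([0.4674, 0.329 , 0.109 ])} 43.366544540960504 0.08254684318564319
s carafe {'point': [201.6, 236.7], 'conf': 0.68} [[ 0.4481 -0.2245  0.036 ]]
t {'valve_axis': array([0.5291, 0.3733, 0.109 ]), 'lever_grip': array([0.4733, 0.3146, 0.109 ])} 46.50580174267963 0.08096678835815459
t carafe {'point': [330.4, 236.4], 'conf': 0.66} [[ 0.4506 -0.2256  0.036 ]]
dark (0, 111, 210, 139) ((565.4942016601562, 164.52796936035156), (157.51400756835938, 221.31069946289062), 0.31935781240463257)
dark (217, 64, 64, 64) ((469.2693176269531, 319.4893493652344), (73.31575012207031, 17.19594383239746), 47.57793426513672)
copper (263, 148, 38, 16) ((533.117919921875, 354.252685546875), (17.481510162353516, 43.32679748535156), 1.8552544116973877)
copper (294, 129, 266, 35) ((516.3755493164062, 530.5697631835938), (39.043983459472656, 325.1784362792969), 1.9529141187667847)
```

```bash
python3 - <<'E'
from h import *
w=pickle.load(open("w14.pkl","rb"));s0=pickle.load(open("s14.pkl","rb"));s1=r.grab_frame("scene")
print("ball w14",onz(w,[[281,114.5]],.172))
hsv=cv2.cvtColor(w["pixels"],cv2.COLOR_RGB2HSV)
x,y=proj(s0,[.456,-.223,.1])[0].astype(int);sl=(slice(y-45,y+20),slice(x-30,x+30))
a,b=[cv2.cvtColor(q["pixels"][sl],cv2.COLOR_RGB2GRAY).astype(np.float32) for q in(s0,s1)]
print("shift px",cv2.phaseCorrelate(a,b),"absdiff",np.abs(a-b).mean())
# foot corners from scene inset (display 560+..,4x): near corner (680,277), left (643,240), right (740,240)
uv=(np.array([[680,277],[642,236],[740,240]])-[560,0])/4+[x-30,y-45]
C=onz(s0,uv,.036);print("foot corners",C,"centre",(C[1]+C[2])/2)
o=r.get_obs();print(o["clock"])
E
```

```text
ball w14 [[ 0.4515 -0.2218  0.172 ]]
shift px ((0.0796167141062405, 0.04849810293853807), 0.7454384181234571) absdiff 9.037436
foot corners [[ 0.469  -0.242   0.036 ]
 [ 0.4223 -0.2386  0.036 ]
 [ 0.4686 -0.1924  0.036 ]] centre [ 0.4454 -0.2155  0.036 ]
43.225
```

```bash
python3 - <<'E'
from h import *
w=pickle.load(open("w14.pkl","rb"))
for n,uv,z in (("body top",[[258,88],[305,88],[306,139],[258,139]],.136),("tile",[[252,52],[307,52],[304,173],[255,173]],.036)):
    X=onz(w,uv,z)[:,:2];print(n,X.mean(0),np.ptp(X,axis=0))
g=r.grab_frame("wrist")
s=pickle.load(open("s14.pkl","rb"))
for d in r.outline_of(r.grab_frame("top"),"tile0"):pass
t=r.grab_frame("top")
for d in r.outline_of(t,"tile0"):
    for q in quad(t,d["pixels"],.036):print("top tile",q[0],q[1])
for d in r.outline_of(t,"carafe0")[:2]:print(d["rect"],d["conf"])
E
```

```text
body top [ 0.4521 -0.2209] [0.0512 0.0488]
tile [ 0.4563 -0.2231] [0.1535 0.0754]
top tile (457.3417053222656, -221.141357421875) (67.56400299072266, 150.94468688964844)
top tile (265.3725891113281, 296.6873474121094) (146.2034149169922, 67.59568786621094)
top tile (451.7232971191406, -312.1090393066406) (70.56040954589844, 153.8440704345703)
top tile (366.706298828125, 96.911376953125) (62.802276611328125, 145.74278259277344)
top tile (606.728759765625, 133.11080932617188) (244.65638732910156, 230.4663848876953)
[322.8, 227.3, 20.7, 15.9] 0.52
```

```bash
python3 -c "
from bench import r
print(r.hand_in())"
```

```text
the job is handed in; nothing more can be done
None
```

I handed the job in with both stone tiles square across the plank, the one carafe upright on the left tile (about 5 mm off its middle), and the valve lever turned last to about 45°; the hand-in returned no verdict.

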